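Charge a test crucible with glass cullet by scoop

ROBOT

A 6-joint arm with a two-finger parallel gripper is mounted at the origin on the work surface. World frame = base frame: x ahead of the robot, y to its left, z up, the work surface at z = 0. Lengths are in m, angles in rad, forces in N, time in s.
With the tool pointing down it reaches from about 0.25 to 0.775 m from the base axis. Payload 4 kg.
Tool frame: the origin (TCP) lies midway between the tips of the shut fingers; the grasp point (between the pads) lies 19 mm behind it (grip_point_offset is the distance from the TCP to the grasp point, in m); z points along the fingers, y is the line along which they close (so a half turn about z gives the same grasp; the last joint's range is limited). The gripper opens to 94 mm and grips with 3 to 60 N. Pads are 16 mm wide; open, the fingers measure 119 mm over their backs; the gripper's body (75 mm by 177 mm) begins 78 mm behind the grasp point.
Start: joints at [-1.24, 0.087, 1.371, -0, 1.684, -0.103], TCP at [0.231, -0.499, 0.206] pointing down, gripper open.
Joint ranges: [-3.1, 3.1], [-0.76, 2.03], [0.27, 2.55], [-1.08, 4.22], [0.17, 2.65], [-2.57, 2.57]. Speed limits (rad/s): [2.79, 2.79, 3.14, 3.14, 3.14, 3.14].

INTERFACE

Orientations are given as [roll, pitch, yaw] about the fixed x, y, z axes, in that order (R = Rz(yaw) Ry(pitch) Rx(roll)).
In Python, from bench import * gives the robot as it stands.
- The arm moves only by the tool carry_out, never from a script. Its argument "commands" is a list of rows, each a list of 6 numbers: the shift along the tool's x, y, z in m, then the turn, a rotation vector about the tool's x, y, z in rad. In form: [[tx, ty, tz, rx, ry, rz], ...]. A call has exactly 5 rows; each row is the pose to reach, as a shift and turn from the pose commanded when the call began, along the tool's axes at that moment; what a row does not reach only later rows make up. A row lasts 1/10 s, in which the tool goes at most 50 mm and 8.59 degrees, less where a joint would pass 70% of its speed; a pose out of reach is approached as far as the arm can. A call with a gripper value outside its range is refused whole. "jaw" is the opening, from 0 (shut) to 1 (fully open), set as the call begins (left out, the last holds). The fingers move at their own pace and stop on an object; the grip force is fixed at half the most. Time passes only in rows, so rows that repeat a pose let the fingers close, or fill a call up. It gives the time, the measured TCP pose, the force, the opening and the grip force at its end, in the units of the state.
- get_obs(): the state, without advancing time (a new reading comes with each control period).
- snapshot(name): name is "scene" or "side" or "wrist"; returns a dict with "img" (420x560x3 uint8, red, green, blue), "range_z" (420x560 float32, m along the optical axis (not along the pixel's ray), 0 where there is no reading), "fx", "fy", "cx", "cy" (pixels), "R" (3x3) and "t" (3): a world point X has camera coordinates R X + t. Camera axes: x right, y down, z forward; pixel columns grow to the right and rows downward; lengths in m; the calibration is good to about 2 mm. A picture is of the moment at which its call begins.
- close_job(): hands the job in; it is judged then, once.
The state is a dict: "time": time; "joint_positions": joint angles; "qvel": joint speeds; "joint_torque": joint torques, N m; "tool_pos": TCP position; "ee_rot": TCP orientation; "wrist_force": force on the tool from outside, world axes, zero at the start; "wrist_torque": the same for the moment, N m; "width": finger opening in m; "finger_force": force on a finger pad.
Only numpy, scipy, OpenCV 4.12 (cv2) and the standard library are available. Lean on these libraries where they do the work, as an engineer would, in place of code of your own. Each camera call takes 0.05 s, during which the arm holds its last target. There are 200 camera calls.

TASK

Load the melt-test crucible: first lift off its lid and set it on the cork mat, then use the scoop to carry every chunk of green glass from the trough into the crucible; the glass is sharp, so do not touch it with the fingers. When all of it is in, stand the scoop upright back on the blue mat and put the lid back on the crucible, seated flat; leave the other things on the bench where they are.

Things in the scene. Friction and masses are not known exactly. Their poses are not given: they have to be found in the camera images.
- trough: fixed steel trough, green outside, 158 mm wide (y), 46 mm high, x = -104 to 163 mm; origin: under the middle of its floor. Flat floor at z = 4 mm, 91 mm wide, x = -100 to 100 mm. The -x end (nearer the robot, where the glass lies) is an upright wall; the sides rise upright 12 mm, then flare out at 45 degrees to z = 44 mm; the +x end slopes at 30 degrees.
- scoop: loose aluminium scoop, 0.16 kg, standing flat; origin: centre of the pan's underside. Pan 90 (x) x 84 mm, floor 2 mm thick, open on top and at its mouth, which is at -x. Side walls 3 mm thick, 31.5 mm high, x = -25 to 45 mm (the first 20 mm behind the lip is bare floor); rear wall at x = 42 to 45 mm, 41 mm high. A post behind it carries the red handle bar over the pan.
- scoop_grip (a point): middle of the scoop's red handle bar, (6, 0, 95) mm in the scoop's frame. The bar runs along x from -31 to 49 mm (scoop's frame), is 20 mm wide (y) and spans z = 84 to 106 mm: pinch it across y from above. The 22 mm wide post stands at x = 43 to 49 mm.
- scoop_lip (a point): middle of the scoop's lip (front lower edge at the mouth), (-45, 0, 0) mm in the scoop's frame.
- mat: fixed thin blue mat, 200 (x) x 170 (y) x 3 mm, where the scoop stands at the start and belongs at the end. Origin: centre of its underside.
- crucible: fixed round white ceramic crucible, 85 mm high, outer radius 62 mm at the foot and 76 mm at the rim, wall 6 mm (inner radius 70 mm at the mouth), inner floor at 6 mm. Origin: centre of its underside.
- crucible_rim (a point): centre of the crucible's mouth, 85 mm above its underside.
- lid: loose round lid of the crucible, 0.25 kg: terracotta disc of radius 81 mm, 8 mm thick, with a white plug of radius 61 mm and 8 mm height beneath it, and a black upright knob on top (24 mm diameter, 34 mm high). Total height 50 mm. Origin: centre of the plug's underside. Seated, the disc rests on the rim, plug in the mouth, and the origin is 77 mm above the crucible's underside.
- lid_knob (a point): on the lid's axis in its knob, 36 mm above the lid's underside, a height to grip (the knob spans 16 to 50 mm).
- cork: fixed round cork mat, radius 85 mm, 4 mm thick, an empty place to set the lid. Origin: centre of its underside.
- chunk0: one loose chunk of green glass (cullet), 14 g, rounded, about 21 mm across and 17 mm high. Origin: centre of one flat face (its underside at the start), 8.5 mm from the chunk's middle. May be absent.
- chunk1: one loose chunk of green glass (cullet), 14 g, rounded, about 21 mm across and 17 mm high. Origin: centre of one flat face (its underside at the start), 8.5 mm from the chunk's middle. May be absent.
- chunk2: one loose chunk of green glass (cullet), 14 g, rounded, about 21 mm across and 17 mm high. Origin: centre of one flat face (its underside at the start), 8.5 mm from the chunk's middle. May be absent.
- chunk3: one loose chunk of green glass (cullet), 14 g, rounded, about 21 mm across and 17 mm high. Origin: centre of one flat face (its underside at the start), 8.5 mm from the chunk's middle. May be absent.
- chunk4: one loose chunk of green glass (cullet), 14 g, rounded, about 21 mm across and 17 mm high. Origin: centre of one flat face (its underside at the start), 8.5 mm from the chunk's middle. May be absent.
- chunk5: one loose chunk of green glass (cullet), 14 g, rounded, about 21 mm across and 17 mm high. Origin: centre of one flat face (its underside at the start), 8.5 mm from the chunk's middle. May be absent.
- chunk6: one loose chunk of green glass (cullet), 14 g, rounded, about 21 mm across and 17 mm high. Origin: centre of one flat face (its underside at the start), 8.5 mm from the chunk's middle. May be absent.
- chunk7: one loose chunk of green glass (cullet), 14 g, rounded, about 21 mm across and 17 mm high. Origin: centre of one flat face (its underside at the start), 8.5 mm from the chunk's middle. May be absent.
- tumbler: bystander: loose clear glass tumbler, radius 34 mm, 90 mm high; origin at its underside.
- jar_a: bystander: loose green glass jar with black cap, radius 30 mm, 110 mm high; origin at its underside.
- bottle_a: bystander: loose amber glass bottle, radius 28 mm, 150 mm high; origin at its underside.
- tape: bystander: loose yellow roll of tape lying flat, outer radius 40 mm, 24 mm high; origin at its underside.
- brush: bystander: loose hand brush lying along its x; origin at its underside.
- plug_gauge: bystander: loose upright brass plug gauge, radius 14 mm, 50 mm high; origin at its underside.
There are look-alikes about, which are no part of the job. Of the things that look like the lid, the largest one is meant.

How it is judged:
By the outcome, as a careful person would: the job done as asked, in the order asked, and still so for the second after the job is handed in, with the robot touching nothing.
Of chunk0, chunk1, chunk2, chunk3, chunk4, chunk5, chunk6, chunk7 only 5 to 8 are there at a start; the rules pass over those that are not, and their reading is None.
At some moment in a run one of scoop, lid may be knocked a few centimetres aside while the robot is not near it.
It also fails if it takes over 210 s, if anything falls off the work surface, if the arm or the gripper's body presses on something with over 40 N, if the wrist force passes 120 N, or if a joint passes its speed limit or range.

## Working session

There is one attempt and no reset: what is moved stays moved. The work goes in short steps, Python scripts to look and compute and a tool call to move; the robot and the scene stay as the last step left them, time stands still between calls to the robot, and variables do not carry over. Pictures are saved under pics/ and viewed, at most 14 in all, crops included, and the job is handed in when it is done.

Besides the shell and the picture viewer there is one more tool, called after ">>>" in YAML: its name, and indented under it one key for each argument. carry_out: Moves the arm, as the interface text tells. Its arguments: {"type":"object","properties":{"commands":{"type":"array","items":{"type":"array","items":{"type":"number"}}},"jaw":{"type":"number"}},"required":["commands"]}

```bash
ls; mkdir -p pics; cat > h.py <<'E'
from bench import *
import numpy as np, cv2
def snap(n,f=None):
    s=snapshot(n)
    np.savez('last_%s.npz'%n,**s)
    if f: cv2.imwrite('pics/'+f,cv2.cvtColor(s['img'],cv2.COLOR_RGB2BGR))
    return s
def cloud(s):
    z=s['range_z'];v,u=np.mgrid[:z.shape[0],:z.shape[1]]
    P=np.stack([(u-s['cx'])/s['fx']*z,(v-s['cy'])/s['fy']*z,z],-1)
    X=(P-s['t'])@s['R']
    X[z<=0]=np.nan
    return X
E
python3 - <<'E'
from h import *
for n in ['scene','side','wrist']:
    s=snap(n,n+'0.png'); C=-s['R'].T@s['t']; print(n,C.round(3),s['fx'],s['R'][2].round(2))
print({k:(np.round(v,4).tolist() if not isinstance(v,(str,dict)) else v) for k,v in get_obs().items()})
E
```

```text
pics
scene [1.138 0.528 0.835] 434.6771011974827 [-0.58 -0.47 -0.67]
side [ 0.089 -1.219  0.851] 503.5895074193984 [ 0.29  0.81 -0.5 ]
wrist [ 0.297 -0.469  0.384] 295.78817788147865 [-0.23 -0.1  -0.97]
{'time': 0.15, 'joint_positions': [-1.2401, 0.0879, 1.3719, -0.0, 1.6836, -0.1031], 'qvel': [0.0004, -0.0032, -0.0041, -0.0011, -0.0005, 0.0013], 'joint_torque': [0.0009, -34.0642, -30.2794, 0.0719, 0.0305, -0.0001], 'tool_pos': [0.231, -0.4987, 0.2045], 'ee_rot': [-3.1398, -0.0002, 0.4338], 'wrist_force': [-0.378, 0.2505, -0.4029], 'wrist_torque': [0.0019, 0.014, -0.0013], 'finger_force': 0.0, 'width': 0.0938}
```

```bash
python3 -c "
import cv2
a=cv2.imread('pics/scene0.png');cv2.imwrite('pics/s0b.png',cv2.resize(a,(784,588),interpolation=cv2.INTER_CUBIC))
a=cv2.imread('pics/side0.png');cv2.imwrite('pics/d0b.png',cv2.resize(a,(784,588),interpolation=cv2.INTER_CUBIC))"
```

```text
(no output)
```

View pics/s0b.png

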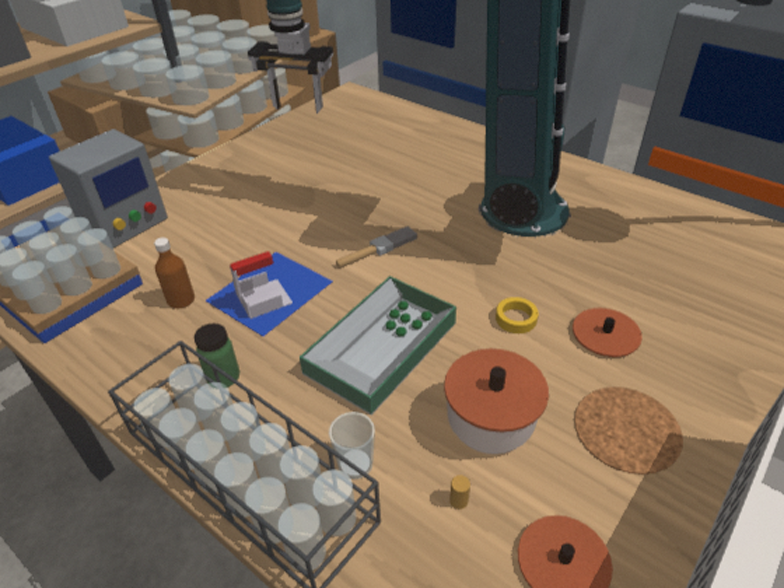

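View pics/d0b.png

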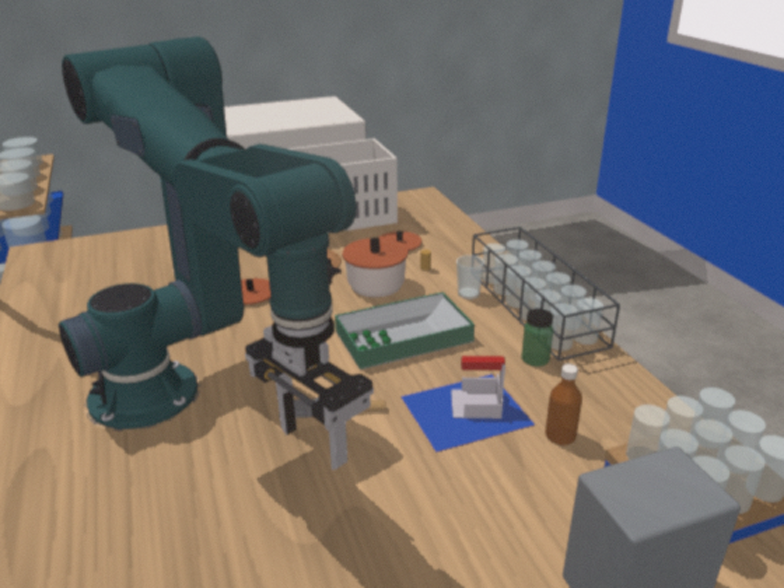

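The scene view (784 px wide) shows the lidded crucible at (495,395), cork mat at (628,428), trough at (380,340) with 7 or so chunks near (405,318), and the scoop on the blue mat at (262,285). There are two look-alike lids, at (607,332) and (565,560). I'll measure these from the clouds next.

```bash
cat > meas.py <<'E'
from h import *
from scipy import ndimage
S={n:dict(np.load('last_%s.npz'%n)) for n in ['scene','side','wrist']}
def hsv(s): return cv2.cvtColor(s['img'],cv2.COLOR_RGB2HSV).astype(int)
def comps(n,mask,mn=15):
    s=S[n];X=cloud(s);mask=mask&np.isfinite(X[...,0])
    l,k=ndimage.label(mask)
    for i in range(1,k+1):
        m=l==i
        if m.sum()>=mn: yield m,X[m]
if __name__=='__main__':
  for n in ['scene','side']:
    s=S[n];h=hsv(s);X=cloud(s);H,Sa,V=h[...,0],h[...,1],h[...,2]
    reg=(X[...,0]>0.1)&(X[...,0]<1)&(abs(X[...,1])<0.7)&(X[...,2]<0.25)&(X[...,2]>-.02)
    for nm,mk in dict(terr=(H<12)&(Sa>110)&(V>90)&reg,blue=(H>105)&(H<125)&(Sa>150)&reg,green=(H>50)&(H<85)&(Sa>110)&reg,black=(V<45)&reg,yellow=(H>20)&(H<32)&(Sa>170)&(V>120)&reg).items():
        for m,P in comps(n,mk):
            v,u=np.nonzero(m)
            print(n,nm,m.sum(),'px',int(u.mean()),int(v.mean()),'min',np.nanpercentile(P,3,0).round(3),'max',np.nanpercentile(P,97,0).round(3),'med',np.median(P,0).round(3))
E
python3 meas.py
```

```text
scene terr 52 px 106 147 min [ 0.571 -0.658  0.045] max [ 0.59  -0.646  0.068] med [ 0.582 -0.65   0.058]
scene terr 275 px 179 187 min [ 0.575 -0.282  0.091] max [ 0.641 -0.246  0.111] med [ 0.609 -0.262  0.106]
scene terr 1248 px 433 237 min [0.218 0.274 0.008] max [0.328 0.383 0.015] med [0.279 0.333 0.012]
scene terr 3266 px 354 278 min [0.507 0.195 0.089] max [0.648 0.334 0.095] med [0.584 0.27  0.093]
scene terr 2753 px 402 396 min [0.659 0.41  0.009] max [0.763 0.517 0.014] med [0.71  0.459 0.012]
scene blue 1294 px 202 208 min [ 0.481 -0.339 -0.   ] max [ 0.669 -0.19   0.006] med [ 0.537 -0.234  0.003]
scene blue 405 px 59 223 min [ 0.737 -0.506  0.005] max [ 0.934 -0.498  0.026] med [ 0.859 -0.502  0.017]
scene blue 90 px 158 209 min [ 0.613 -0.351  0.   ] max [ 0.67  -0.33   0.006] med [ 0.641 -0.342  0.003]
scene green 45 px 95 153 min [ 0.613 -0.658  0.046] max [ 0.631 -0.645  0.068] med [ 0.623 -0.649  0.058]
scene green 18 px 287 217 min [ 0.45  -0.022  0.013] max [ 0.457 -0.011  0.021] med [ 0.454 -0.015  0.018]
scene green 20 px 281 223 min [ 0.477 -0.021  0.013] max 
[... 1883 characters left out ...]
in [ 0.479 -0.35  -0.001] max [ 0.64  -0.198  0.005] med [ 0.527 -0.302  0.002]
side blue 32 px 365 288 min [ 0.658 -0.303 -0.002] max [ 0.67  -0.264  0.003] med [ 0.664 -0.286  0.001]
side blue 15 px 545 374 min [ 0.862 -0.7    0.009] max [ 0.875 -0.698  0.022] med [ 0.871 -0.699  0.018]
side blue 17 px 539 376 min [ 0.846 -0.7    0.01 ] max [ 0.864 -0.698  0.023] med [ 0.852 -0.699  0.017]
side green 17 px 274 239 min [ 0.502 -0.015  0.013] max [0.509 0.02  0.023] med [ 0.505 -0.003  0.018]
side black 17 px 178 203 min [0.266 0.314 0.019] max [0.273 0.326 0.04 ] med [0.269 0.32  0.032]
side black 39 px 206 296 min [ 0.206 -0.459  0.223] max [ 0.215 -0.452  0.248] med [ 0.21  -0.456  0.234]
```

```bash
cat > fit.py <<'E'
from meas import *
from scipy.optimize import least_squares
Xs=cloud(S['scene']);h=hsv(S['scene']);Xd=cloud(S['side'])
def band(X,lo,hi,z0,z1): 
    return X[(X[...,0]>lo[0])&(X[...,0]<hi[0])&(X[...,1]>lo[1])&(X[...,1]<hi[1])&(X[...,2]>z0)&(X[...,2]<z1)]
def circ(P):
    f=lambda p:np.hypot(P[:,0]-p[0],P[:,1]-p[1])-p[2]
    return least_squares(f,[*P[:,:2].mean(0),.05],loss='soft_l1',f_scale=.003).x
def rect(P,c): 
    r=cv2.minAreaRect((P[:,:2]*1000).astype(np.float32));print(c,np.round(r[0],1),np.round(r[1],1),round(r[2],1),cv2.boxPoints(r).round().tolist())
def edge(m): return m&~cv2.erode(m.astype(np.uint8),np.ones((3,3))).astype(bool)
if __name__=='__main__':
    H,Sa,V=h[...,0],h[...,1],h[...,2]
    t=(H<12)&(Sa>110)&(V>90)
    for nm,lo,hi,z in [('lid',(.48,.17),(.69,.37),(.085,.1)),('la',(.2,.25),(.36,.4),(.004,.02)),('lb',(.62,.37),(.8,.55),(.004,.02))]:
        m=t&(Xs[...,0]>lo[0])&(Xs[...,0]<hi[0])&(Xs[...,1]>lo[1])&(Xs[...,1]<hi[1])&(Xs[...,2]>z[0])&(Xs[...,2]<z[1])
        m=ndimage.binary_fill_holes(m); e=edge(m); P=Xs[e];P=P[np.isfinite(P[:,0])]
        print(nm,circ(P[(P[:,2]>z[0])]).round(4),np.median(P[:,2]).round(4))
    ck=(H>8)&(H<20)&(Xs[...,2]>.001)&(Xs[...,2]<.01)&(Xs[...,0]>.3)&(Xs[...,0]<.65)&(Xs[...,1]>.36)&(Xs[...,1]<.62)
    m=ndimage.binary_opening(ck,iterations=2);P=Xs[m];print('cork pts',len(P),np.percentile(P,[1,99],axis=0).round(3).tolist(),np.median(P,0).round(4))
    P=band(Xs,(.35,-.14),(.75,.15),.035,.06);rect(P,'trough scene')
    P=band(Xd,(.35,-.14),(.75,.15),.035,.06);rect(P,'trough side')
    for X,c in((Xs,'scene'),(Xd,'side')):
        rect(band(X,(.5,-.36),(.68,-.18),.075,.12),'bar '+c); rect(band(X,(.5,-.36),(.68,-.18),.02,.07),'pan '+c)
        hh=hsv(S[c]);mb=(hh[...,0]>105)&(hh[...,0]<125)&(hh[...,1]>150);P=X[mb];P=P[np.isfinite(P[:,0])];rect(band(P,(.43,-.4),(.72,-.13),-.01,.012),'mat '+c)
    print('tall objs');m=(Xs[...,2]>.02)&(Xs[...,2]<.2)&(Xs[...,0]>.3)&(Xs[...,0]<1.)&(abs(Xs[...,1])<.7)
    l,k=ndimage.label(m)
    for i in range(1,k+1):
        P=Xs[l==i]
        if len(P)>60: print(len(P),np.percentile(P,[2,98],axis=0).round(3).tolist())
    # top view map
    im=np.zeros((500,600,3),np.uint8)
    for n in('side','scene'):
        X=cloud(S[n]);ok=np.isfinite(X[...,0])&(X[...,2]<.2);ii=np.argsort(X[ok][:,2]);P=X[ok][ii];c=S[n]['img'][ok][ii][:,::-1]
        u=((.6-P[:,1])*500).astype(int);v=((1.05-P[:,0])*500).astype(int);g=(u>=0)&(u<600)&(v>=0)&(v<500)
        im[v[g],u[g]]=c[g]
    cv2.imwrite('pics/top0.png',im)
E
python3 fit.py
```

```text
lid [0.5757 0.2634 0.0787] 0.0917
la [0.2723 0.3283 0.0607] 0.0106
lb [0.7142 0.4649 0.0615] 0.0116
cork pts 2959 [[0.372, 0.368, 0.001], [0.527, 0.524, 0.007]] [0.4517 0.4506 0.0033]
trough scene [585.9  36.3] [338.3 207.3] 3.5 [[411.0, 130.0], [423.0, -77.0], [761.0, -57.0], [748.0, 150.0]]
trough side [585.2  34.7] [337.5 211.3] 3.1 [[411.0, 131.0], [422.0, -80.0], [759.0, -62.0], [748.0, 149.0]]
bar scene [ 606.2 -265.1] [26.3 80.7] 68.5 [[564.0, -262.0], [639.0, -292.0], [649.0, -268.0], [574.0, -238.0]]
pan scene [ 608.9 -266.4] [90.1 74.7] 68.5 [[558.0, -295.0], [627.0, -322.0], [660.0, -238.0], [591.0, -211.0]]
mat scene [ 574.8 -270.9] [198.2 170.2] 1.1 [[474.0, -188.0], [477.0, -358.0], [675.0, -354.0], [672.0, -184.0]]
bar side [ 604.4 -267.7] [26.8 80.6] 66.4 [[562.0, -264.0], [636.0, -296.0], [647.0, -272.0], [573.0, -239.0]]
pan side [ 608.3 -267. ] [91.9 72.6] 68.6 [[558.0, -297.0], [625.0, -323.0], [659.0, -237.0], [591.0, -211.0]]
mat side [ 572.7 -271.8] [195.1 165.4] 0.2 [[475.0, -189.0], [475.0, -355.0], [671.0, -354.0], [670.0, -189.0]]
tall objs
8731 [[0.553, -0.683, 0.024], [0.935, -0.5, 0.196]]
797 [[0.682, -0.404, 0.023], [0.73, -0.368, 0.151]]
620 [[0.567, -0.31, 0.021], [0.652, -0.218, 0.11]]
2958 [[0.422, -0.066, 0.021], [0.689, 0.095, 0.047]]
259 [[0.302, 0.136, 0.02], [0.376, 0.209, 0.026]]
14215 [[0.752, -0.188, 0.027], [0.957, 0.23, 0.113]]
4326 [[0.505, 0.193, 0.026], [0.649, 0.335, 0.122]]
2563 [[0.367, 0.607, 0.027], [0.733, 0.641, 0.2]]
232 [[0.714, 0.289, 0.021], [0.738, 0.314, 0.052]]
120 [[0.706, 0.456, 0.021], [0.722, 0.473, 0.041]]
```

View pics/top0.png

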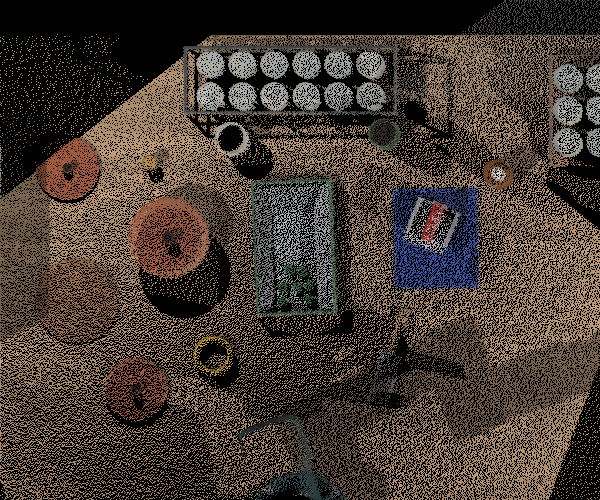

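The top view (2 mm/px, x up, y left) shows the trough at columns 253–338 and rows 180–317. The scoop, at (432,222), is turned about -22°. Now I'll refine the trough, scoop and crucible poses.

```bash
python3 - <<'E'
from fit import *
for X,c in((Xs,'scene'),(Xd,'side')):
    P=band(X,(.38,-.11),(.72,.115),.036,.06)
    P=P[~((P[:,0]>.69)&(P[:,1]>.09))]
    g=hsv(S[c])
    rect(P,'trough '+c)
    # robust: rim lines along y-sides
    for x in (.45,.5,.55,.6,.65):
        q=P[abs(P[:,0]-x)<.012]; 
        if len(q): print(x,np.percentile(q[:,1],[1,99]).round(4),end=' ')
    print()
    q=P[abs(P[:,1]-.01)<.05]; print('x ends',np.percentile(q[:,0],[1,99]).round(4),np.median(q[:,2]).round(4))
    Q=band(X,(.54,-.34),(.69,-.19),.033,.075); print('rear/post',np.median(Q,0).round(4),len(Q))
    B=band(X,(.54,-.34),(.69,-.19),.1,.115); rect(B,'bartop'); 
m=(h[...,2]>110)&(h[...,1]<60)
P=Xs[m&(Xs[...,0]>.5)&(Xs[...,0]<.68)&(Xs[...,1]>.17)&(Xs[...,1]<.37)]
P=P[np.isfinite(P[:,0])&(P[:,2]>.02)&(P[:,2]<.08)]
f=lambda p:np.hypot(P[:,0]-p[0],P[:,1]-p[1])-(.062+.014*P[:,2]/.085)
r=least_squares(f,[.576,.263],loss='soft_l1',f_scale=.002);print('crucible',r.x.round(4),np.abs(r.fun).mean(),len(P))
m=(h[...,2]<60)
for lo,hi in [((.55,.23),(.61,.3))]:
    P=Xs[m&(Xs[...,0]>.55)&(Xs[...,0]<.61)&(Xs[...,1]>.23)&(Xs[...,1]<.3)&(Xs[...,2]>.098)]
    f=lambda p:np.hypot(P[:,0]-p[0],P[:,1]-p[1])-.012
    Q=P[P[:,2]<.124];P=Q;r=least_squares(f,[.574,.263],loss='soft_l1',f_scale=.002);print('knob',r.x.round(4),np.abs(r.fun).mean(),len(P))
E
```

```text
trough scene [554.6  11.2] [270.5 161.8] 2.3 [[416.0, 87.0], [423.0, -75.0], [693.0, -64.0], [686.0, 98.0]]
0.45 [-0.0709  0.0872] 0.5 [-0.0691  0.0892] 0.55 [-0.0677  0.0914] 0.6 [-0.0661  0.0937] 0.65 [-0.0629  0.096 ] 
x ends [0.4197 0.6901] 0.0432
rear/post [ 0.6417 -0.269   0.0387] 104
bartop [ 606.1 -265. ] [26.3 80.4] 68.5 [[564.0, -262.0], [639.0, -292.0], [648.0, -268.0], [574.0, -238.0]]
trough side [552.5  11.5] [268.8 168.9] 2.8 [[414.0, 89.0], [422.0, -79.0], [691.0, -66.0], [683.0, 102.0]]
0.45 [-0.0741  0.0891] 0.5 [-0.0719  0.0901] 0.55 [-0.0702  0.0922] 0.6 [-0.0678  0.0952] 0.65 [-0.0664  0.0983] 
x ends [0.4172 0.6875] 0.042
rear/post [ 0.6338 -0.2876  0.0419] 98
bartop [ 604.4 -266.6] [24.7 79.9] 66.3 [[563.0, -262.0], [636.0, -294.0], [646.0, -271.0], [573.0, -239.0]]
crucible [0.5771 0.2637] 0.0015243179092139967 717
knob [0.5733 0.2625] 0.0007621038845125862 79
```

```bash
cat > g.py <<'E'
from h import *
import sys,json
from scipy.spatial.transform import Rotation as R
# go(target xyz[m], rpy[rad]) from current measured pose: total tool-frame shift, rotvec
def go(p,rpy):
    o=get_obs();q=R.from_euler('xyz',o['ee_rot'])
    d=q.inv().apply(np.array(p)-o['tool_pos']);r=(q.inv()*R.from_euler('xyz',rpy)).as_rotvec()
    print('shift',d.round(4),'rot',r.round(4),'len',np.linalg.norm(d).round(3))
if __name__=='__main__':
    a=[float(x) for x in sys.argv[1:]];go(a[:3],[a[3],a[4],a[5]])
E
python3 g.py .575 .263 .206 3.1416 0 .4338
```

```text
shift [ 6.323e-01 -5.465e-01 -4.000e-04] rot [-0.0017 -0.0002  0.    ] len 0.836
```

>>> carry_out:
  commands:
    - [0.0316,-0.0273,0,0,0,0]
    - [0.0632,-0.0546,0,0,0,0]
    - [0.0948,-0.0819,0,0,0,0]
    - [0.1264,-0.1092,0,0,0,0]
    - [0.158,-0.1366,0,0,0,0]
  jaw: 0.8

```text
time: 0.65
tool_pos: [0.3174, -0.3071, 0.2051]
ee_rot: [-3.141, -0.0, 0.433]
wrist_force: [0.4, -0.0, -0.1]
width: 0.0752
finger_force: 0.0
```

>>> carry_out:
  commands:
    - [0.0316,-0.0273,0,0,0,0]
    - [0.0632,-0.0546,0,0,0,0]
    - [0.0948,-0.0819,0,0,0,0]
    - [0.1264,-0.1092,0,0,0,0]
    - [0.158,-0.1366,0,0,0,0]

```text
time: 1.15
tool_pos: [0.4033, -0.1167, 0.2053]
ee_rot: [3.141, -0.0, 0.434]
wrist_force: [0.6, 0.1, -0.5]
width: 0.0753
finger_force: 0.0
```

>>> carry_out:
  commands:
    - [0.0316,-0.0273,0,0,0,0]
    - [0.0632,-0.0546,0,0,0,0]
    - [0.0948,-0.0819,0,0,0,0]
    - [0.1264,-0.1092,0,0,0,0]
    - [0.158,-0.1366,0,0,0,0]

```text
time: 1.65
tool_pos: [0.4893, 0.0738, 0.2052]
ee_rot: [3.141, 0.0, 0.434]
wrist_force: [1.0, -0.7, 0.4]
width: 0.0752
finger_force: 0.0
```

>>> carry_out:
  commands:
    - [0.0316,-0.0273,0,0,0,0]
    - [0.0632,-0.0546,0,0,0,0]
    - [0.0948,-0.0819,0,0,0,0]
    - [0.1264,-0.1092,0,0,0,0]
    - [0.158,-0.1366,0,0,0,0]

```text
time: 2.15
tool_pos: [0.5752, 0.264, 0.2048]
ee_rot: [3.141, 0.001, 0.434]
wrist_force: [-0.9, -0.5, 0.4]
width: 0.0751
finger_force: 0.0
```

```bash
python3 - <<'E'
from h import *
snap('wrist','w1.png');snap('scene')
from fit import *
for n in('wrist','scene'):
    X=cloud(S[n]);g=hsv(S[n]);m=(g[...,0]<12)&(g[...,1]>110)&(X[...,2]>.08)&(X[...,2]<.1)&(X[...,1]>.15)&(X[...,1]<.4)
    e=edge(ndimage.binary_fill_holes(m));P=X[e];print(n,len(P),circ(P).round(4),P.mean(0).round(4))
    b=X[(g[...,2]<70)&(X[...,2]>.12)&(X[...,2]<.132)&(X[...,1]>.2)&(X[...,1]<.32)&(X[...,0]>.5)&(X[...,0]<.65)]
    print(len(b),b.mean(0).round(4) if len(b) else '')
E
```

```text
Traceback (most recent call last):
  File "fit.py", line 8, in circ
    return least_squares(f,[*P[:,:2].mean(0),.05],loss='soft_l1',f_scale=.003).x
           ~~~~~~~~~~~~~^^^^^^^^^^^^^^^^^^^^^^^^^^^^^^^^^^^^^^^^^^^^^^^^^^^^^^
ValueError: Initial guess is outside of provided bounds
```

View pics/w1.png

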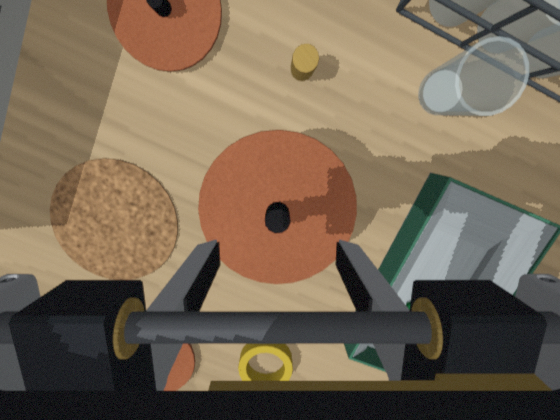

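The wrist view shows the lid disc centred at (278,206) with the knob at (277,216), midway between the fingertips, and the cork at (114,218).

```bash
python3 - <<'E'
from fit import *
for n in('wrist','scene'):
    X=cloud(S[n]);g=hsv(S[n]);z=X[...,2]
    m=(g[...,0]<12)&(g[...,1]>110)&(z>.075)&(z<.105)&(X[...,1]>.15)&(X[...,1]<.4)
    e=edge(ndimage.binary_fill_holes(m));P=X[e];P=P[np.isfinite(P[:,0])];P=P[abs(P[:,2]-.09)<.01];print(n,len(P),circ(P).round(4))
    b=X[(g[...,2]<70)&(z>.12)&(z<.135)&(X[...,1]>.2)&(X[...,1]<.32)&(X[...,0]>.5)&(X[...,0]<.65)]
    print(len(b),b.mean(0).round(4) if len(b) else '')
    ck=(g[...,0]>8)&(g[...,0]<20)&(z>.0018)&(z<.008)&(X[...,0]>.35)&(X[...,0]<.56)&(X[...,1]>.34)&(X[...,1]<.56)
    ck=ndimage.binary_fill_holes(ndimage.binary_opening(ck,iterations=2));l,k=ndimage.label(ck);j=np.argmax(np.bincount(l.ravel())[1:])+1
    P=X[edge(l==j)];P=P[np.isfinite(P[:,0])];print('cork',circ(P).round(4))
E
```

```text
wrist 636 [0.5759 0.2641 0.0786]
494 [0.5763 0.2644 0.1273]
cork [0.4499 0.4464 0.0835]
scene 266 [0.5756 0.2633 0.0788]
69 [0.5777 0.2639 0.1259]
cork [0.4826 0.4455 0.0376]
```

>>> carry_out:
  commands:
    - [0,0,0.025,0,0,0]
    - [0,0,0.05,0,0,0]
    - [0,0,0.075,0,0,0]
    - [0,0,0.095,0,0,0]
    - [0.0008,0,0.107,0,0,0]

```text
time: 2.75
tool_pos: [0.5743, 0.2614, 0.0959]
ee_rot: [3.142, 0.004, 0.433]
wrist_force: [-0.1, -0.2, -0.8]
width: 0.075
finger_force: 0.0
```

>>> carry_out:
  commands:
    - [0,0,0,0,0,0]
    - [0,0,0,0,0,0]
    - [0,0,0,0,0,0]
    - [0,0,0,0,0,0]
    - [0,0,0,0,0,0]
  jaw: 0.1

```text
time: 3.25
tool_pos: [0.5762, 0.2629, 0.0996]
ee_rot: [3.141, -0.002, 0.434]
wrist_force: [0.6, -0.1, -0.5]
width: 0.0388
finger_force: 0.0
```

>>> carry_out:
  commands:
    - [0,0,0,0,0,0]
    - [0,0,-0.004,0,0,0]
    - [0,0,-0.012,0,0,0]
    - [0,0,-0.024,0,0,0]
    - [0,0,-0.045,0,0,0]

```text
time: 3.75
tool_pos: [0.5746, 0.2622, 0.1423]
ee_rot: [-3.141, 0.004, 0.434]
wrist_force: [0.1, 0.8, -3.5]
width: 0.0232
finger_force: 30.0
```

>>> carry_out:
  commands:
    - [0,0,-0.02,0,0,0]
    - [0,0,-0.04,0,0,0]
    - [0,0,-0.04,0,0,0]
    - [0,0,-0.04,0,0,0]
    - [0,0,-0.04,0,0,0]

```text
time: 4.25
tool_pos: [0.575, 0.2624, 0.1818]
ee_rot: [-3.141, 0.003, 0.434]
wrist_force: [0.5, -0.4, -4.0]
width: 0.0235
finger_force: 30.0
```

>>> carry_out:
  commands:
    - [-0.004,-0.022,0,0,0,0]
    - [-0.008,-0.045,0,0,0,0]
    - [-0.012,-0.07,0,0,0,0]
    - [-0.016,-0.095,0,0,0,0]
    - [-0.019,-0.11,0,0,0,0]

```text
time: 4.75
tool_pos: [0.5104, 0.3556, 0.1816]
ee_rot: [-3.141, 0.003, 0.435]
wrist_force: [-1.1, 1.0, -2.9]
width: 0.0234
finger_force: 30.0
```

>>> carry_out:
  commands:
    - [-0.004,-0.022,0,0,0,0]
    - [-0.008,-0.045,0,0,0,0]
    - [-0.012,-0.07,0,0,0,0]
    - [-0.016,-0.095,0,0,0,0]
    - [-0.019,-0.1085,0,0,0,0]

```text
time: 5.25
tool_pos: [0.448, 0.446, 0.1822]
ee_rot: [3.141, 0.002, 0.435]
wrist_force: [0.2, 0.5, -3.0]
width: 0.0235
finger_force: 30.0
```

```bash
cat > lid.py <<'E'
from fit import *
snap('scene')
s=dict(np.load('last_scene.npz'));o=get_obs();X=cloud(s);g=hsv(s)
c=o['tool_pos'];m=(g[...,0]<12)&(g[...,1]>110)&(np.hypot(X[...,0]-c[0],X[...,1]-c[1])<.1)&(X[...,2]>.005)
e=edge(ndimage.binary_fill_holes(m));P=X[m];A=np.c_[P[:,:2],np.ones(len(P))]
P2=X[e];P2=P2[np.isfinite(P2[:,0])]
q=np.median(P[:,2]);print('tcp',np.round(c,4),np.round(o['ee_rot'],3),'disc z',q.round(4),'circ',circ(P2[abs(P2[:,2]-q)<.01]).round(4),'slope',np.linalg.lstsq(A[abs(P[:,2]-q)<.006],P[abs(P[:,2]-q)<.006][:,2],rcond=None)[0].round(3))
E
python3 lid.py
```

```text
tcp [0.4469 0.4473 0.1823] [-3.14e+00  2.00e-03  4.37e-01] disc z 0.1733 circ [0.451  0.4448 0.0769] slope [-0.003 -0.003  0.176]
```

>>> carry_out:
  commands:
    - [0.002,0,0.03,0,0,0]
    - [0.002,0,0.065,0,0,0]
    - [0.002,0,0.1,0,0,0]
    - [0.002,0,0.13,0,0,0]
    - [0.002,0,0.147,0,0,0]

```text
time: 5.8
tool_pos: [0.4501, 0.4431, 0.0321]
ee_rot: [3.139, 0.006, 0.433]
wrist_force: [-0.2, -0.2, -3.7]
width: 0.0237
finger_force: 30.0
```

>>> carry_out:
  commands:
    - [0,0,0.002,0,0,0]
    - [0,0,0.004,0,0,0]
    - [0,0,0.006,0,0,0]
    - [0,0,0.007,0,0,0]
    - [0,0,0.007,0,0,0]

```text
time: 6.3
tool_pos: [0.4518, 0.4462, 0.0306]
ee_rot: [-3.141, -0.002, 0.434]
wrist_force: [-0.2, -0.5, -2.8]
width: 0.0236
finger_force: 30.0
```

>>> carry_out:
  commands:
    - [0,0,0.001,0,0,0]
    - [0,0,0.002,0,0,0]
    - [0,0,0.003,0,0,0]
    - [0,0,0.003,0,0,0]
    - [0,0,0.003,0,0,0]

```text
time: 6.8
tool_pos: [0.4515, 0.446, 0.0279]
ee_rot: [-3.141, -0.001, 0.434]
wrist_force: [-1.7, -2.1, 5.3]
width: 0.0236
finger_force: 30.0
```

```bash
python3 lid.py
```

```text
tcp [0.4515 0.446  0.0279] [-3.141e+00 -1.000e-03  4.340e-01] disc z 0.0192 circ [0.4554 0.445  0.0763] slope [-0.003 -0.001  0.021]
```

>>> carry_out:
  commands:
    - [0,0,0,0,0,0]
    - [0,0,0,0,0,0]
    - [0,0,0,0,0,0]
    - [0,0,0,0,0,0]
    - [0,0,0,0,0,0]
  jaw: 0.7

```text
time: 7.35
tool_pos: [0.4512, 0.4458, 0.0261]
ee_rot: [3.141, 0.0, 0.434]
wrist_force: [-0.1, -0.3, 0.5]
width: 0.0604
finger_force: 0.0
```

>>> carry_out:
  commands:
    - [0,0,-0.04,0,0,0]
    - [0,0,-0.08,0,0,0.13]
    - [0,0,-0.12,0,0,0.26]
    - [0,0,-0.16,0,0,0.39]
    - [0,0,-0.19,0,0,0.52]

```text
time: 7.85
tool_pos: [0.4517, 0.4462, 0.2198]
ee_rot: [-3.139, -0.003, -0.092]
wrist_force: [1.2, -0.0, 0.3]
width: 0.0655
finger_force: 0.0
```

>>> carry_out:
  commands:
    - [0,0,0,0,0,0.1]
    - [0,0,0,0,0,0.2]
    - [0,0,0,0,0,0.298]
    - [0,0,0,0,0,0.298]
    - [0,0,0,0,0,0.298]

```text
time: 8.35
tool_pos: [0.4645, 0.4281, 0.2159]
ee_rot: [-3.134, 0.012, -0.346]
wrist_force: [0.5, -0.5, -0.3]
width: 0.0658
finger_force: 0.0
```

```bash
python3 g.py .605 -.266 .21 3.1416 0 -.384; python3 - <<'E'
from h import *
print(np.round(get_obs()['joint_positions'],3))
E
```

```text
shift [ 0.3674  0.6055 -0.0034] rot [-0.0078  0.0122  0.0384] len 0.708
[0.647 0.268 1.141 0.015 1.732 2.566]
```

>>> carry_out:
  commands:
    - [0.018,0.03,0,0,0,0]
    - [0.036,0.06,0,0,0,0]
    - [0.054,0.09,0,0,0,0]
    - [0.072,0.12,0,0,0,0]
    - [0.09,0.15,0,0,0,0]

```text
time: 8.85
tool_pos: [0.498, 0.2562, 0.2138]
ee_rot: [-3.133, 0.012, -0.344]
wrist_force: [0.1, 0.9, -1.4]
width: 0.0659
finger_force: 0.0
```

>>> carry_out:
  commands:
    - [0.018,0.03,0,0,0,0]
    - [0.036,0.06,0,0,0,0]
    - [0.054,0.09,0,0,0,0]
    - [0.072,0.12,0,0,0,0]
    - [0.09,0.15,0,0,0,0]

```text
time: 9.35
tool_pos: [0.5323, 0.0845, 0.2116]
ee_rot: [-3.133, 0.011, -0.344]
wrist_force: [-0.2, 1.1, -1.5]
width: 0.0659
finger_force: 0.0
```

>>> carry_out:
  commands:
    - [0.018,0.03,0,0,0,0]
    - [0.036,0.06,0,0,0,0]
    - [0.054,0.09,0,0,0,0]
    - [0.072,0.12,0,0,0,0]
    - [0.09,0.15,0,0,0,0]

```text
time: 9.85
tool_pos: [0.5664, -0.0871, 0.2094]
ee_rot: [-3.133, 0.011, -0.344]
wrist_force: [0.7, 0.9, -0.0]
width: 0.0659
finger_force: 0.0
```

>>> carry_out:
  commands:
    - [0.018,0.03,0,0,0,0]
    - [0.036,0.06,0,0,0,0]
    - [0.054,0.09,0,0,0,0]
    - [0.072,0.12,0,0,0,0]
    - [0.09,0.15,0,0,0,0]

```text
time: 10.35
tool_pos: [0.6006, -0.2587, 0.2069]
ee_rot: [-3.133, 0.012, -0.344]
wrist_force: [0.5, 0.2, 0.8]
width: 0.066
finger_force: 0.0
```

```bash
cat > sc.py <<'E'
from fit import *
snap('wrist','w2.png');snap('scene');S2={n:dict(np.load('last_%s.npz'%n)) for n in('wrist','scene')}
for n in S2:
    X=cloud(S2[n]);g=hsv(S2[n]);m=((g[...,0]<8)|(g[...,0]>172))&(g[...,1]>150)&(X[...,2]>.08)&(X[...,2]<.13)&(X[...,1]<0)
    P=X[m]
    if len(P): rect(P,n+' bar');Q=P[abs(P[:,2]-np.percentile(P[:,2],80))<.004];rect(Q,n+' top');print(np.percentile(Q[:,2],[5,50,95]).round(4))
E
python3 sc.py; python3 g.py .605 -.266 .21 3.1416 0 -.384
```

```text
wrist bar [ 681.4 -247.1] [222.3  57.3] 13.5 [[567.0, -245.0], [580.0, -301.0], [796.0, -249.0], [783.0, -193.0]]
wrist top [ 607.7 -265.1] [18.2 77.4] 68.3 [[568.0, -259.0], [640.0, -288.0], [647.0, -271.0], [575.0, -242.0]]
[0.108  0.1093 0.1105]
scene bar [ 606.9 -265. ] [24.4 77.2] 66.9 [[567.0, -261.0], [638.0, -291.0], [647.0, -269.0], [576.0, -239.0]]
scene top [ 606.9 -265.1] [24.4 77.2] 66.5 [[567.0, -261.0], [637.0, -292.0], [647.0, -269.0], [576.0, -239.0]]
[0.1056 0.108  0.11  ]
shift [ 0.006   0.0025 -0.0046] rot [-0.0067  0.0129  0.035 ] len 0.008
```

```bash
python3 g.py .607 -.2655 .079 3.1416 0 -.384
```

```text
shift [0.0094 0.0022 0.1263] rot [-0.0067  0.0129  0.035 ] len 0.127
```

>>> carry_out:
  commands:
    - [0.0094,0.0022,0.01,-0.0067,0.0129,0.035]
    - [0.0094,0.0022,0.04,-0.0067,0.0129,0.035]
    - [0.0094,0.0022,0.075,-0.0067,0.0129,0.035]
    - [0.0094,0.0022,0.105,-0.0067,0.0129,0.035]
    - [0.0094,0.0022,0.1255,-0.0067,0.0129,0.035]

```text
time: 10.95
tool_pos: [0.6062, -0.2594, 0.0785]
ee_rot: [-3.139, 0.003, -0.378]
wrist_force: [0.2, -0.4, -0.8]
width: 0.0656
finger_force: 0.0
```

>>> carry_out:
  commands:
    - [0,0,0,0,0,0]
    - [0,0,0,0,0,0]
    - [0,0,0,0,0,0]
    - [0,0,0,0,0,0]
    - [0,0,0,0,0,0]

```text
time: 11.45
tool_pos: [0.6079, -0.2623, 0.0832]
ee_rot: [-3.141, -0.004, -0.38]
wrist_force: [-0.7, 1.0, 0.6]
width: 0.066
finger_force: 0.0
```

>>> carry_out:
  commands:
    - [0,0,0,0,0,0]
    - [0,0,0,0,0,0]
    - [0,0,0,0,0,0]
    - [0,0,0,0,0,0]
    - [0,0,0,0,0,0]
  jaw: 0

```text
time: 11.95
tool_pos: [0.607, -0.262, 0.0813]
ee_rot: [-3.14, -0.001, -0.38]
wrist_force: [-1.1, -0.7, -0.3]
width: 0.0291
finger_force: 0.0
```

>>> carry_out:
  commands:
    - [0,0,0,0,0,0]
    - [0,0,0,0,0,0]
    - [0,0,0,0,0,0]
    - [0,0,0,0,0,0]
    - [0,0,0,0,0,0]

```text
time: 12.45
tool_pos: [0.6069, -0.2619, 0.0811]
ee_rot: [-3.14, -0.001, -0.38]
wrist_force: [0.4, 0.3, -1.3]
width: 0.0201
finger_force: 30.0
```

>>> carry_out:
  commands:
    - [0,0,-0.01,0,0,0]
    - [0,0,-0.03,0,0,0]
    - [0,0,-0.06,0,0,0]
    - [0,0,-0.09,0,0,0]
    - [0,0,-0.1,0,0,0]

```text
time: 12.95
tool_pos: [0.6086, -0.2628, 0.1867]
ee_rot: [-3.141, -0.009, -0.38]
wrist_force: [0.1, 0.4, -0.5]
width: 0.0198
finger_force: 30.0
```

>>> carry_out:
  commands:
    - [0,0,0,0,0,-0.08]
    - [0,0,0,0,0,-0.16]
    - [0,0,0,0,0,-0.25]
    - [0,0,0,0,0,-0.34]
    - [0,0,0,0,0,-0.422]

```text
time: 13.45
tool_pos: [0.6066, -0.2618, 0.1804]
ee_rot: [-3.14, -0.0, 0.045]
wrist_force: [-0.1, 0.0, -1.4]
width: 0.0199
finger_force: 30.0
```

```bash
python3 g.py .5845 .0129 .181 3.1416 0 .042
```

```text
shift [-9.700e-03 -2.754e-01 -1.000e-04] rot [-0.0015 -0.0001  0.0032] len 0.276
```

>>> carry_out:
  commands:
    - [-0.001,-0.027,0,0,0,0]
    - [-0.002,-0.055,0,0,0,0]
    - [-0.003,-0.083,0,0,0,0]
    - [-0.004,-0.11,0,0,0,0]
    - [-0.005,-0.138,0,0,0,0.003]

```text
time: 13.95
tool_pos: [0.5956, -0.1232, 0.1807]
ee_rot: [-3.14, -0.0, 0.038]
wrist_force: [0.1, -0.3, -1.3]
width: 0.0199
finger_force: 30.0
```

>>> carry_out:
  commands:
    - [-0.001,-0.027,0,0,0,0]
    - [-0.002,-0.055,0,0,0,0]
    - [-0.003,-0.083,0,0,0,0]
    - [-0.004,-0.11,0,0,0,0]
    - [-0.005,-0.138,0,0,0,0]

```text
time: 14.45
tool_pos: [0.5853, 0.0145, 0.1808]
ee_rot: [-3.141, -0.0, 0.039]
wrist_force: [0.0, -0.2, -2.4]
width: 0.0198
finger_force: 30.0
```

>>> carry_out:
  commands:
    - [0,0,0,0,0,0]
    - [0,0,0,0,0,0]
    - [0,0,0,0,0,0]
    - [0,0,0,0,0,0]
    - [0,0,0,0,0,0]

```text
time: 14.95
tool_pos: [0.5859, 0.0124, 0.1814]
ee_rot: [-3.141, -0.001, 0.037]
wrist_force: [0.3, -0.6, -2.3]
width: 0.0197
finger_force: 30.0
```

```bash
cat > chk.py <<'E'
from h import *
import sys
a=snap('scene');b=snap('side');t=sys.argv[1]
def crop(s,c,w=.16):
    C=s['R']@c+s['t'];u=int(C[0]/C[2]*s['fx']+s['cx']);v=int(C[1]/C[2]*s['fy']+s['cy']);k=int(w*s['fx']/C[2]);
    im=s['img'][max(0,v-k):v+k,max(0,u-k):u+k,::-1];return cv2.resize(im,(400,400),interpolation=cv2.INTER_CUBIC)
c=np.array([float(x) for x in sys.argv[2:5]])
cv2.imwrite('pics/%s.png'%t,np.hstack([crop(a,c),crop(b,c)]))
o=get_obs();print(np.round(o['tool_pos'],4),np.round(o['ee_rot'],4),np.round(o['wrist_force'],2))
E
python3 chk.py c1 .56 .01 .06
python3 - <<'E'
from fit import *
o=get_obs();c=o['tool_pos']
for n in('scene','side'):
    X=cloud(S[n]);P=band(X,c[:2]-.07,c[:2]+.07,c[2]-.045,c[2]+.04)
    g=hsv(S[n]);m=((g[...,0]<8)|(g[...,0]>172))&(g[...,1]>150);Q=band(X[m],c[:2]-.09,c[:2]+.09,.1,.25)
    if len(Q): rect(Q,n+' bar');T=Q[Q[:,2]>np.percentile(Q[:,2],90)-.004];A=np.c_[T[:,:2]-c[:2],np.ones(len(T))];print(np.linalg.lstsq(A,T[:,2],rcond=None)[0].round(3))
    W=band(X,c[:2]-.09,c[:2]+.09,c[2]-.075,c[2]-.03); rect(W,n+' pan')
E
```

```text
[0.5859 0.0126 0.1815] [-3.141e+00 -1.400e-03  3.760e-02] [-0.26  0.37 -1.66]
scene bar [588.7  11.8] [76.7 21.5] 2.2 [[550.0, 21.0], [551.0, -0.0], [627.0, 3.0], [627.0, 24.0]]
[-0.009 -0.026  0.209]
scene pan [580.2  11.5] [93.3 87.3] 0.7 [[533.0, 55.0], [534.0, -33.0], [627.0, -32.0], [626.0, 56.0]]
side bar [581.5   9.8] [76.4 21.2] 3.4 [[543.0, 18.0], [544.0, -3.0], [620.0, 1.0], [619.0, 23.0]]
[-0.01   0.01   0.207]
side pan [577.4  11.2] [91.6 95.5] 2.4 [[530.0, 57.0], [534.0, -38.0], [625.0, -35.0], [621.0, 61.0]]
```

View pics/c1.png

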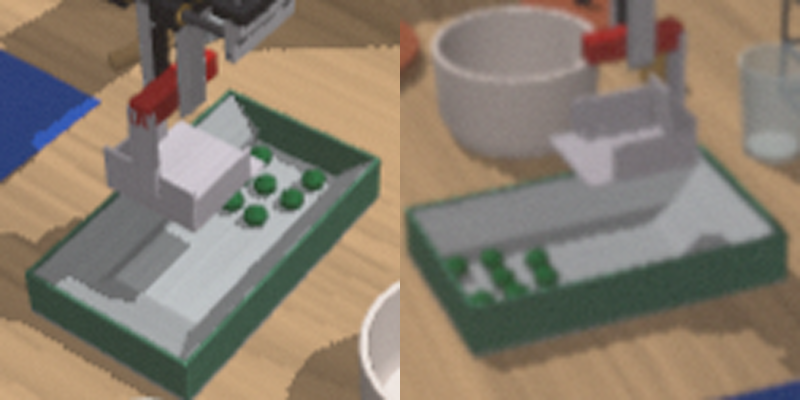

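Left crop: the scoop is over the trough with its mouth facing the seven chunks. Right crop: the pan is clear of all chunks. I'll lower it.

>>> carry_out:
  commands:
    - [-0.003,-0.0017,0.02,0,0,-0.004]
    - [-0.003,-0.0017,0.04,0,0,-0.004]
    - [-0.003,-0.0017,0.06,0,0,-0.004]
    - [-0.003,-0.0017,0.08,0,0,-0.004]
    - [-0.003,-0.0017,0.09,0,0,-0.004]

```text
time: 15.55
tool_pos: [0.5817, 0.0147, 0.0893]
ee_rot: [-3.141, 0.002, 0.042]
wrist_force: [0.4, 0.3, -2.4]
width: 0.0199
finger_force: 30.0
```

>>> carry_out:
  commands:
    - [0,0,0.002,0,0,0]
    - [0,0,0.004,0,0,0]
    - [0,0,0.006,0,0,0]
    - [0,0,0.007,0,0,0]
    - [0,0,0.007,0,0,0]

```text
time: 16.05
tool_pos: [0.5833, 0.0149, 0.0852]
ee_rot: [-3.141, -0.003, 0.043]
wrist_force: [0.2, 0.7, -1.4]
width: 0.0196
finger_force: 30.0
```

>>> carry_out:
  commands:
    - [0,0,0.001,0,0,0]
    - [0,0,0.001,0,0,0]
    - [0,0,0.002,0,0,0]
    - [0,0,0.002,0,0,0]
    - [0,0,0.002,0,0,0]

```text
time: 16.55
tool_pos: [0.5829, 0.015, 0.0825]
ee_rot: [-3.141, -0.001, 0.043]
wrist_force: [0.2, -0.2, -1.0]
width: 0.0196
finger_force: 30.0
```

>>> carry_out:
  commands:
    - [0,0,0.001,0,0,0]
    - [0,0,0.001,0,0,0]
    - [0,0,0.0015,0,0,0]
    - [0,0,0.0015,0,0,0]
    - [0,0,0.0015,0,0,0]

```text
time: 17.05
tool_pos: [0.5832, 0.0148, 0.0819]
ee_rot: [-3.141, -0.002, 0.043]
wrist_force: [-0.5, -1.3, 4.0]
width: 0.0197
finger_force: 30.0
```

```bash
python3 chk.py c2 .53 .01 .04
```

```text
[0.5832 0.0149 0.0819] [-3.1413e+00 -2.4000e-03  4.2700e-02] [-2.56 -1.08  4.87]
```

View pics/c2.png

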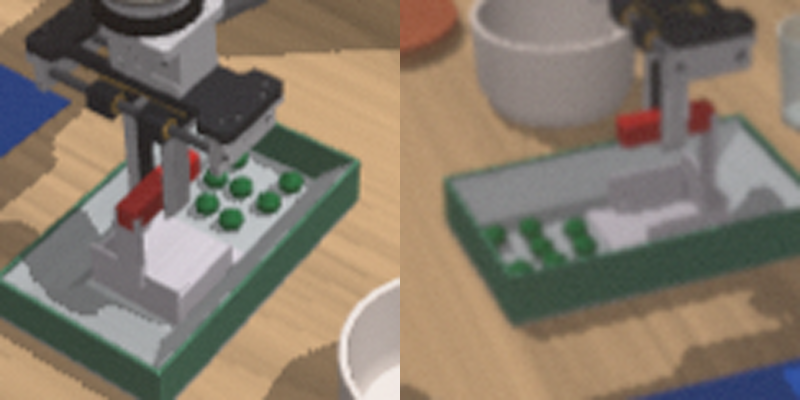

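Both crops show the pan flat on the trough floor, with its lip just +x of the chunks. Sweep toward the end wall.

>>> carry_out:
  commands:
    - [-0.006,0,-0.0005,0,0,0]
    - [-0.012,0,-0.0005,0,0,0]
    - [-0.018,0,-0.0005,0,0,0]
    - [-0.024,0,-0.0005,0,0,0]
    - [-0.03,0,-0.0005,0,0,0]

```text
time: 17.65
tool_pos: [0.553, 0.0135, 0.082]
ee_rot: [-3.141, -0.003, 0.043]
wrist_force: [1.4, -2.6, -0.1]
width: 0.0198
finger_force: 30.0
```

>>> carry_out:
  commands:
    - [-0.006,0,0,0,0,0]
    - [-0.012,0,0,0,0,0]
    - [-0.018,0,0,0,0,0]
    - [-0.024,0,0,0,0,0]
    - [-0.03,0,0,0,0,0]

```text
time: 18.15
tool_pos: [0.523, 0.0125, 0.0818]
ee_rot: [-3.141, -0.003, 0.043]
wrist_force: [0.8, -0.3, -1.5]
width: 0.0197
finger_force: 30.0
```

>>> carry_out:
  commands:
    - [-0.005,0,0,0,0,0]
    - [-0.01,0,0,0,0,0]
    - [-0.015,0,0,0,0,0]
    - [-0.019,0,0,0,0,0]
    - [-0.023,0,0,0,0,0]

```text
time: 18.65
tool_pos: [0.4999, 0.0112, 0.0817]
ee_rot: [-3.142, -0.002, 0.043]
wrist_force: [4.0, -2.2, 13.4]
width: 0.0196
finger_force: 30.0
```

```bash
python3 chk.py c3 .47 .01 .03
```

```text
[0.4993 0.0111 0.0816] [ 3.1415e+00 -7.0000e-04  4.2600e-02] [ 1.49 -2.31  4.84]
```

View pics/c3.png

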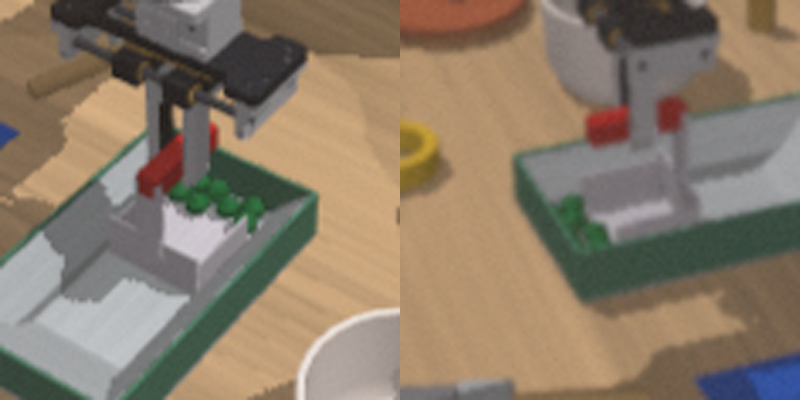

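The seven chunks are bunched between the lip and the end wall, at (220,195) in the left crop. I'll continue gently.

>>> carry_out:
  commands:
    - [-0.003,0.0005,0,0,0,0]
    - [-0.006,0.0005,0,0,0,0]
    - [-0.009,0.0005,0,0,0,0]
    - [-0.011,0.0005,0,0,0,0]
    - [-0.013,0.0005,0,0,0,0]

```text
time: 19.25
tool_pos: [0.4907, 0.0104, 0.0837]
ee_rot: [-3.141, -0.011, 0.043]
wrist_force: [8.7, 1.6, 8.1]
width: 0.0198
finger_force: 30.0
```

```bash
python3 chk.py c4 .46 .01 .03
```

```text
[0.4905 0.0104 0.0838] [-3.1414 -0.0111  0.0426] [ 8.54 -0.12  7.18]
```

View pics/c4.png

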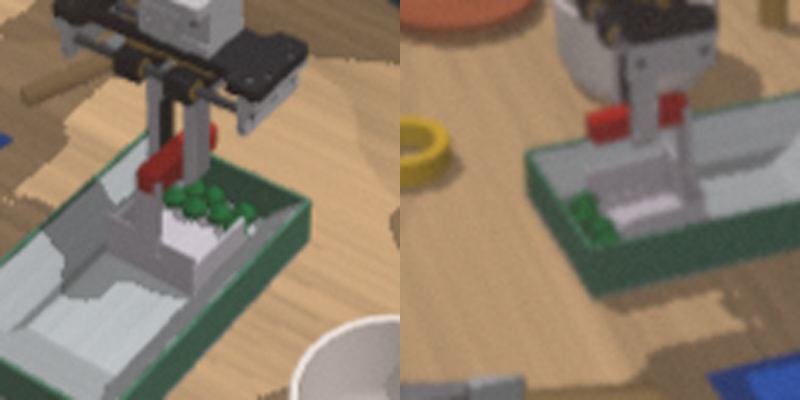

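The chunks are piled at the wall, some partly over the lip, and the push has reached 8.5 N. I'll back off slightly and advance with small lateral jiggles.

>>> carry_out:
  commands:
    - [0.008,0,0.0005,0,0,0]
    - [0.003,0.002,0.0005,0,0,0]
    - [0.001,-0.002,0.0005,0,0,0]
    - [-0.001,0.002,0.0005,0,0,0]
    - [-0.003,-0.002,0.0005,0,0,0]

```text
time: 19.85
tool_pos: [0.4886, 0.011, 0.0841]
ee_rot: [3.139, -0.014, 0.042]
wrist_force: [10.6, -6.1, 10.1]
width: 0.0198
finger_force: 30.0
```

>>> carry_out:
  commands:
    - [0.008,0,0,0,0,0]
    - [0.003,0.004,0,0,0,0]
    - [0.001,0,0,0,0,0]
    - [-0.001,0.004,0,0,0,0]
    - [-0.003,0.002,0,0,0,0]

```text
time: 20.35
tool_pos: [0.4861, 0.0105, 0.0845]
ee_rot: [-3.141, -0.015, 0.043]
wrist_force: [9.7, -0.5, 11.1]
width: 0.0198
finger_force: 30.0
```

```bash
python3 chk.py c5 .45 .01 .03; python3 - <<'E'
import cv2
a=cv2.imread('pics/c5.png')
E
```

```text
[0.4859 0.0104 0.0846] [-3.1412 -0.0147  0.0428] [ 8.57  0.48 10.9 ]
```

View pics/c5.png

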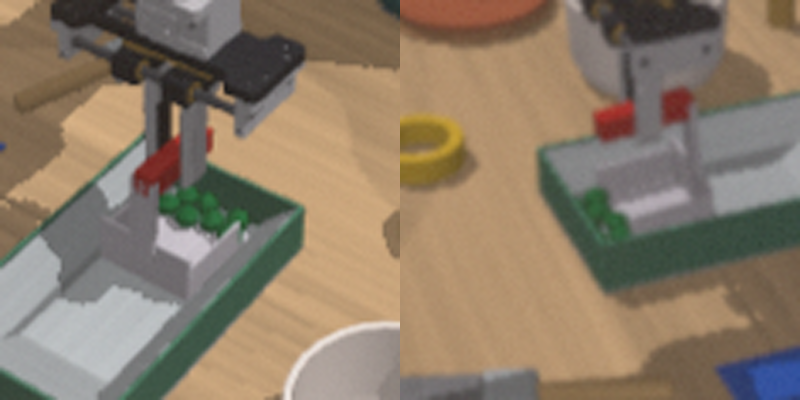

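The bar now slopes in both crops with its rear end higher, so the scoop has pitched lip-down in the grip. Next I'll measure the pitch and where the chunks are.

```bash
cat > st.py <<'E'
from fit import *
o=get_obs();c=np.array(o['tool_pos'])
for n in('scene','side'):
    X=cloud(S[n]);g=hsv(S[n]);m=((g[...,0]<8)|(g[...,0]>172))&(g[...,1]>150);Q=X[m];Q=Q[np.isfinite(Q[:,0])];Q=Q[(np.linalg.norm(Q[:,:2]-c[:2],axis=1)<.09)&(Q[:,2]>.05)]
    if len(Q)>10:
        C=Q-Q.mean(0);w=np.linalg.svd(C)[2][0];w*=np.sign(w[0]);print(n,'bar centre',Q.mean(0).round(4),'axis',w.round(3),'pitch deg (rear up +)',np.degrees(np.arcsin(w[2])).round(1))
    gm=(g[...,0]>45)&(g[...,0]<90)&(g[...,1]>90)
    R2=np.array([[np.cos(.042),np.sin(.042)],[-np.sin(.042),np.cos(.042)]])
    T=X.copy();T[...,:2]=(X[...,:2]-[.524,.0104])@R2.T
    gm&=(T[...,0]>-.099)&(T[...,0]<.09)&(abs(T[...,1])<.055)&(T[...,2]<.1)&(T[...,2]>.005)
    z=T[...,2]; 
    P=T[gm];print(n,len(P),'trough-x hist',np.histogram(P[:,0],bins=np.arange(-.1,.0,.01))[0],'ztop by bin',[round(float(np.percentile(P[(P[:,0]>=a)&(P[:,0]<a+.01)][:,2],97)),3) if ((P[:,0]>=a)&(P[:,0]<a+.01)).sum()>3 else None for a in np.arange(-.1,0,.01)])
E
python3 st.py
python3 - <<'E'
import numpy as np,cv2
s=np.load('last_scene.npz');im=s['img'][...,::-1]
cv2.imwrite('pics/z5.png',cv2.resize(im[205:265,260:330],(770,660),interpolation=cv2.INTER_CUBIC)[:600])
E
```

```text
scene bar centre [0.5037 0.0134 0.1116] axis [0.997 0.025 0.079] pitch deg (rear up +) 4.5
scene 191 trough-x hist [12 61 33 76  9  0  0  0  0] ztop by bin [0.024, 0.024, 0.023, 0.026, 0.023, None, None, None, None, None]
side bar centre [0.4778 0.004  0.1078] axis [ 0.996 -0.002  0.091] pitch deg (rear up +) 5.2
side 63 trough-x hist [ 0  7 41 15  0  0  0  0  0] ztop by bin [None, 0.025, 0.024, 0.025, None, None, None, None, None, None]
```

View pics/z5.png

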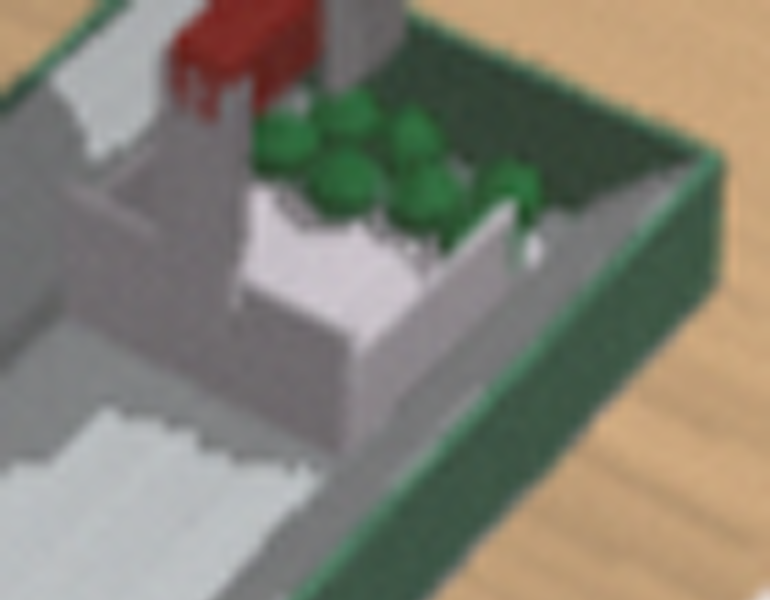

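The enlargement shows all seven chunks at or over the lip: four behind at about (290–430,150–190) and three against the wall. The pan is nose-down about 5°. I'll level it about the lip and then advance with less downward press.

>>> carry_out:
  commands:
    - [0.003,0,0,0,-0.02,0]
    - [0.006,0,0,0,-0.04,0]
    - [0.009,0,0,0,-0.06,0]
    - [0.0115,0,0,0,-0.08,0]
    - [0.0115,0,0,0,-0.08,0]

```text
time: 20.95
tool_pos: [0.4915, 0.0107, 0.0812]
ee_rot: [-3.141, 0.082, 0.043]
wrist_force: [-0.9, -0.1, 8.2]
width: 0.0195
finger_force: 30.0
```

```bash
python3 chk.py c6 .45 .01 .03;python3 st.py
```

```text
[0.4914 0.0107 0.0812] [-3.1407  0.0815  0.043 ] [ 0.36 -1.38  7.53]
scene bar centre [0.5117 0.0134 0.106 ] axis [ 1.    -0.012 -0.012] pitch deg (rear up +) -0.7
scene 185 trough-x hist [13 55 34 67 16  0  0  0  0] ztop by bin [0.024, 0.025, 0.025, 0.024, 0.022, None, None, None, None, None]
side bar centre [0.485  0.0039 0.105 ] axis [ 1.    -0.003  0.004] pitch deg (rear up +) 0.2
side 70 trough-x hist [ 0  8 42 20  0  0  0  0  0] ztop by bin [None, 0.024, 0.023, 0.024, None, None, None, None, None, None]
```

>>> carry_out:
  commands:
    - [-0.003,0.0015,0,0,0,0]
    - [-0.0055,-0.0015,0,0,0,0]
    - [-0.008,0.0015,0,0,0,0]
    - [-0.01,-0.0015,0.0002,0,0,0]
    - [-0.012,0,0.0003,0,0,0]

```text
time: 21.55
tool_pos: [0.4817, 0.0112, 0.0825]
ee_rot: [-3.139, 0.075, 0.044]
wrist_force: [6.3, 3.9, 8.5]
width: 0.0196
finger_force: 30.0
```

```bash
python3 chk.py c7 .45 .01 .03;python3 st.py
```

```text
[0.4811 0.011  0.0824] [-3.1392  0.0763  0.0433] [4.76 1.95 6.33]
scene bar centre [0.5036 0.0141 0.1086] axis [0.999 0.025 0.04 ] pitch deg (rear up +) 2.3
scene 190 trough-x hist [16 57 27 54 35  1  0  0  0] ztop by bin [0.025, 0.025, 0.024, 0.025, 0.024, None, None, None, None, None]
side bar centre [0.4743 0.0041 0.1058] axis [1.    0.008 0.02 ] pitch deg (rear up +) 1.2
side 48 trough-x hist [ 0  5 32 11  0  0  0  0  0] ztop by bin [None, 0.024, 0.024, 0.022, None, None, None, None, None, None]
```

>>> carry_out:
  commands:
    - [-0.002,0.002,0,0,-0.01,0]
    - [-0.003,-0.001,0,0,-0.02,0]
    - [-0.004,0.002,0,0,-0.02,0]
    - [-0.005,-0.001,0,0,-0.02,0]
    - [-0.006,0.0005,0,0,-0.02,0]

```text
time: 22.15
tool_pos: [0.4741, 0.01, 0.0814]
ee_rot: [-3.14, 0.1, 0.043]
wrist_force: [4.3, 3.9, 2.7]
width: 0.0198
finger_force: 30.0
```

```bash
python3 chk.py c8 .45 .01 .03;python3 st.py; python3 - <<'E'
import numpy as np,cv2
s=np.load('last_scene.npz');im=s['img'][...,::-1];d=np.load('last_side.npz');
a=cv2.resize(im[205:265,265:325],(400,400),interpolation=cv2.INTER_CUBIC)
C=d['R']@np.array([.45,.01,.03])+d['t'];u=int(C[0]/C[2]*d['fx']+d['cx']);v=int(C[1]/C[2]*d['fy']+d['cy'])
b=cv2.resize(d['img'][v-35:v+35,u-35:u+35,::-1],(400,400),interpolation=cv2.INTER_CUBIC)
cv2.imwrite('pics/z8.png',np.hstack([a,b]))
E
```

```text
[0.4741 0.01   0.0815] [-3.1394  0.0995  0.0429] [2.77 2.16 0.69]
scene bar centre [0.4962 0.0126 0.1066] axis [1.    0.014 0.008] pitch deg (rear up +) 0.5
scene 194 trough-x hist [11 71 28 56 22  6  0  0  0] ztop by bin [0.024, 0.026, 0.024, 0.025, 0.024, 0.021, None, None, None, None]
side bar centre [0.4686 0.0032 0.1048] axis [ 1.     0.006 -0.009] pitch deg (rear up +) -0.5
side 44 trough-x hist [ 0 12 23  9  0  0  0  0  0] ztop by bin [None, 0.025, 0.023, 0.022, None, None, None, None, None, None]
```

View pics/z8.png

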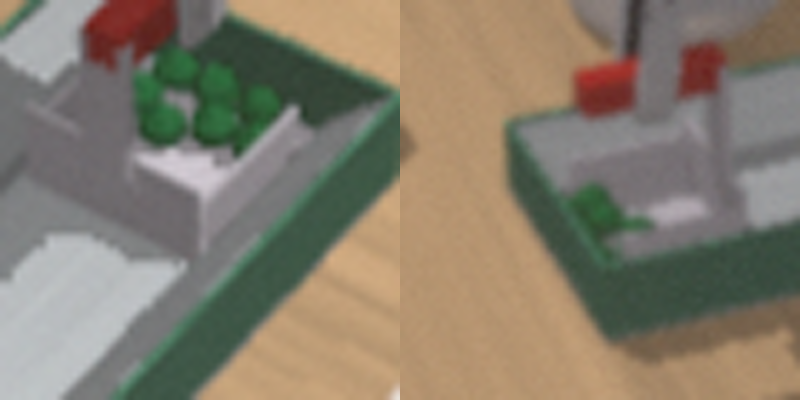

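Seven chunks are now within the pan outline in the left crop, with the lip about at the end wall. One last small push, then tilt lip-up.

>>> carry_out:
  commands:
    - [-0.001,0.001,0,0,0,0]
    - [-0.002,-0.001,0,0,0,0]
    - [-0.003,0,0,0,0,0]
    - [-0.003,0,0,0,0,0]
    - [-0.003,0,0,0,0,0]

```text
time: 22.75
tool_pos: [0.4722, 0.0095, 0.0823]
ee_rot: [-3.14, 0.097, 0.043]
wrist_force: [4.8, 2.2, -0.3]
width: 0.0198
finger_force: 30.0
```

```bash
python3 chk.py c9 .45 .01 .03;python3 st.py
```

```text
[0.4722 0.0096 0.0823] [-3.1403  0.0968  0.0429] [ 4.82  3.04 -0.58]
scene bar centre [0.4927 0.0126 0.1076] axis [ 1.    -0.007  0.015] pitch deg (rear up +) 0.8
scene 189 trough-x hist [11 73 26 45 26  7  0  0  1] ztop by bin [0.024, 0.027, 0.024, 0.025, 0.025, 0.024, None, None, None, None]
side bar centre [0.466  0.0027 0.1062] axis [0.999 0.017 0.027] pitch deg (rear up +) 1.5
side 40 trough-x hist [ 0  7 24  9  0  0  0  0  0] ztop by bin [None, 0.025, 0.024, 0.023, None, None, None, None, None, None]
```

```bash
cat > tilt.py <<'E'
import numpy as np,sys
# rotate lip-up by th about pivot; v=TCP rel pivot (x,z) mm in level scoop; p tool pitch (lip-up +) at call start
def rows(v,th0,ths,p,dx=0,dz=0):
    f=lambda t:np.array([v[0]*np.cos(t)+v[1]*np.sin(t),-v[0]*np.sin(t)+v[1]*np.cos(t)])
    for i,t in enumerate(ths):
        d=f(t)-f(th0)+np.array([dx,dz])*(i+1)/len(ths)
        print([round((d[0]*np.cos(p)-d[1]*np.sin(p))/1000,4),0,round((-d[0]*np.sin(p)-d[1]*np.cos(p))/1000,4),0,round(-(t-th0),4),0])
E
python3 - <<'E'
from tilt import *
rows((-36,78),0,np.arange(1,6)*.035,.097,-2,.5)
print();rows((-36,78),.175,.175+np.arange(1,6)*.035,.097+.175,-3,.5)
E
```

```text
[np.float64(0.0022), 0, np.float64(-0.0015), 0, np.float64(-0.035), 0]
[np.float64(0.0045), 0, np.float64(-0.003), 0, np.float64(-0.07), 0]
[np.float64(0.0068), 0, np.float64(-0.0043), 0, np.float64(-0.105), 0]
[np.float64(0.0091), 0, np.float64(-0.0056), 0, np.float64(-0.14), 0]
[np.float64(0.0115), 0, np.float64(-0.0067), 0, np.float64(-0.175), 0]

[np.float64(0.002), 0, np.float64(-0.0014), 0, np.float64(-0.035), 0]
[np.float64(0.0041), 0, np.float64(-0.0027), 0, np.float64(-0.07), 0]
[np.float64(0.0062), 0, np.float64(-0.0039), 0, np.float64(-0.105), 0]
[np.float64(0.0084), 0, np.float64(-0.0051), 0, np.float64(-0.14), 0]
[np.float64(0.0105), 0, np.float64(-0.0061), 0, np.float64(-0.175), 0]
```

>>> carry_out:
  commands:
    - [0.0022,0,-0.0015,0,-0.035,0]
    - [0.0045,0,-0.003,0,-0.07,0]
    - [0.0068,0,-0.0043,0,-0.105,0]
    - [0.0091,0,-0.0056,0,-0.14,0]
    - [0.0115,0,-0.0067,0,-0.175,0]

```text
time: 23.35
tool_pos: [0.4828, 0.0091, 0.0863]
ee_rot: [3.141, 0.278, 0.042]
wrist_force: [3.0, 0.3, -4.3]
width: 0.0197
finger_force: 30.0
```

>>> carry_out:
  commands:
    - [0.002,0,-0.0014,0,-0.035,0]
    - [0.0041,0,-0.0027,0,-0.07,0]
    - [0.0062,0,-0.0039,0,-0.105,0]
    - [0.0084,0,-0.0051,0,-0.14,0]
    - [0.0105,0,-0.0061,0,-0.175,0]

```text
time: 23.85
tool_pos: [0.4947, 0.0095, 0.0905]
ee_rot: [3.141, 0.453, 0.042]
wrist_force: [3.4, 1.1, -0.0]
width: 0.0197
finger_force: 30.0
```

```bash
python3 chk.py c10 .46 .01 .04;python3 st.py;python3 - <<'E'
from h import *
print(np.round(get_obs()['joint_positions'],3))
E
```

```text
[0.4949 0.0096 0.0905] [3.1409 0.4529 0.0422] [0.93 0.45 0.52]
scene bar centre [0.5297 0.0134 0.1054] axis [ 0.952 -0.049 -0.302] pitch deg (rear up +) -17.6
scene 137 trough-x hist [ 2 24 20 42 38 11  0  0  0] ztop by bin [None, 0.049, 0.047, 0.041, 0.039, 0.036, None, None, None, None]
side bar centre [0.4939 0.0018 0.1139] axis [ 0.955  0.022 -0.295] pitch deg (rear up +) -17.1
side 75 trough-x hist [ 8 40 13 14  0  0  0  0  0] ztop by bin [0.048, 0.048, 0.045, 0.041, None, None, None, None, None, None]
[-0.062  0.373  1.329 -0.049  1.89   1.461]
```

View pics/c10.png

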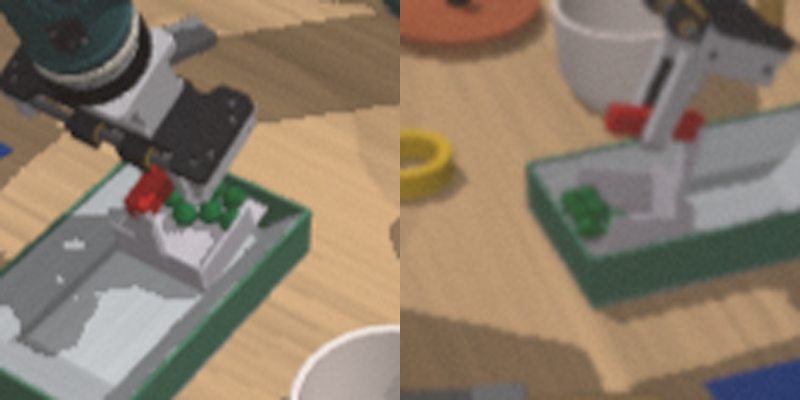

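The pan is tilted about 17° lip-up with the chunks inside, at (210,205) in the left crop. Lift it straight up.

>>> carry_out:
  commands:
    - [-0.002,0,-0.006,0,-0.02,0]
    - [-0.005,0,-0.014,0,-0.04,0]
    - [-0.01,0,-0.024,0,-0.06,0]
    - [-0.015,0,-0.035,0,-0.08,0]
    - [-0.02,0,-0.046,0,-0.1,0]

```text
time: 24.45
tool_pos: [0.4955, 0.0098, 0.1403]
ee_rot: [3.141, 0.555, 0.042]
wrist_force: [-0.1, 0.9, -1.9]
width: 0.0201
finger_force: 30.0
```

>>> carry_out:
  commands:
    - [-0.007,0,-0.013,0,0,0]
    - [-0.016,0,-0.027,0,0,0]
    - [-0.026,0,-0.043,0,0,0]
    - [-0.037,0,-0.06,0,0,0]
    - [-0.048,0,-0.077,0,0,0]

```text
time: 24.95
tool_pos: [0.4955, 0.0099, 0.2323]
ee_rot: [-3.142, 0.551, 0.042]
wrist_force: [0.2, -0.1, -2.9]
width: 0.0203
finger_force: 30.0
```

```bash
cat > count.py <<'E'
from h import *
from fit import hsv,ndimage
for n in('scene','side'):
    s=snap(n);X=cloud(s);g=hsv(s);m=(g[...,0]>50)&(g[...,0]<85)&(g[...,1]>100)&(X[...,0]>.35)&(X[...,0]<.75)&(X[...,1]>-.12)&(X[...,1]<.35)
    l,k=ndimage.label(m)
    for i in range(1,k+1):
        P=X[l==i]
        if 5<len(P): print(n,len(P),np.median(P,0).round(3),np.percentile(P[:,2],[3,97]).round(3))
o=get_obs();print(np.round(o['tool_pos'],4),np.round(o['ee_rot'],3),np.round(o['wrist_force'],2))
E
python3 count.py;python3 st.py
```

```text
scene 125 [0.479 0.004 0.174] [0.166 0.18 ]
scene 8 [0.494 0.002 0.166] [0.161 0.167]
scene 12 [0.495 0.018 0.167] [0.164 0.168]
[0.4968 0.0099 0.2346] [3.141 0.544 0.042] [ 0.28  0.14 -2.65]
scene bar centre [0.5315 0.0132 0.2434] axis [ 0.905  0.054 -0.422] pitch deg (rear up +) -25.0
scene 0 trough-x hist [0 0 0 0 0 0 0 0 0] ztop by bin [None, None, None, None, None, None, None, None, None, None]
side bar centre [0.4955 0.003  0.2588] axis [ 0.926  0.012 -0.376] pitch deg (rear up +) -22.1
side 0 trough-x hist [0 0 0 0 0 0 0 0 0] ztop by bin [None, None, None, None, None, None, None, None, None, None]
```

The trough reads empty and the scoop's load (2.6 N) matches scoop plus seven chunks. Next I'll check kinematics for the pouring pose.

```bash
cat > kin.py <<'E'
from h import *
from scipy.optimize import least_squares,brentq
D=[([.0879,1.3719,1.6836],np.hypot(.231,-.4987),.2045),([.268,1.141,1.732],np.hypot(.4645,.4281),.2159),([.373,1.329,1.89],np.hypot(.4949,.0096),.0905)]
o=get_obs();q=o['joint_positions'];D.append(([q[1],q[2],q[4]],np.hypot(*o['tool_pos'][:2]),o['tool_pos'][2]))
def fk(p,j):
    a,h,L1,L2,L3,e=p;s1=j[0];s2=j[0]+j[1];s3=s2+j[2]
    return np.array([a+L1*np.sin(s1)+L2*np.sin(s2)+L3*np.sin(s3),h+L1*np.cos(s1)+L2*np.cos(s2)+L3*np.cos(s3)])
p0=[0,.2,.4,.4,.25,0]
r=least_squares(lambda p:np.concatenate([fk(p,d[0])-[d[1],d[2]] for d in D]+[1e-3*(np.array(p)-p0)]),p0);p=r.x
print('fit',p.round(3),np.abs(r.fun[:8]).max().round(4),'q',np.round(q,3))
for ra,z,t in [(.616,.18,.83),(.616,.20,.83),(.616,.18,.7),(.63,.2,1.0),(.49,.235,-.2)]:
    best=least_squares(lambda j:np.r_[fk(p,j)-[ra,z],.3*(sum(j)-(np.pi-t))],[.1,1.7,.6],bounds=([-.76,.27,.17],[2.03,2.55,2.65]))
    print(ra,z,t,best.x.round(3),np.abs(best.fun).max().round(4))
E
python3 kin.py
```

```text
fit [0.011 0.073 0.455 0.503 0.379 0.   ] 0.0156 q [-0.057  0.382  1.058 -0.066  2.242  1.444]
0.616 0.18 0.83 [-0.392  2.08   0.624] 0.0
0.616 0.2 0.83 [-0.397  2.043  0.666] 0.0
0.616 0.18 0.7 [-0.314  1.958  0.798] 0.0
0.63 0.2 1.0 [-0.446  2.176  0.412] 0.0
0.49 0.235 -0.2 [0.128 1.281 1.933] 0.0
```

```bash
cat > plan.py <<'E'
from h import *
from scipy.spatial.transform import Rotation as R
# interpolate poses (x,y,z,pitch,yaw), roll=pi ; way: list of (pose,nrows); prints rows per call of 5
def plan(way,start=None):
    if start is None:
        o=get_obs();e=o['ee_rot'];start=[*o['tool_pos'],e[1],e[2]]
    P=[np.array(start,float)]
    for t,n in way:
        a=P[-1];t=np.array(t,float)
        P+= [a+(t-a)*(i+1)/n for i in range(n)]
    Rm=lambda p:R.from_euler('xyz',[np.pi,p[3],p[4]])
    k=0
    while k<len(P)-1:
        q=Rm(P[k]);print('[',end='')
        for i in range(1,6):
            b=P[min(k+i,len(P)-1)];d=q.inv().apply(b[:3]-P[k][:3]);r=(q.inv()*Rm(b)).as_rotvec()
            print('['+', '.join('%g'%round(v,3 if j>2 else 4) for j,v in enumerate([*d,*r]))+']'+(', ' if i<5 else ''),end='')
        print(']');k+=5
def scoop_pose(lip_r,lip_z,up,yaw,off=.13,base=(0,0)):
    # scoop lip-up angle up(rad); TCP from lip (54,78)mm; tool pitch=up+off
    dx=54*np.cos(up)+78*np.sin(up);dz=-54*np.sin(up)+78*np.cos(up)
    r=lip_r+dx/1000
    return [r*np.cos(yaw),r*np.sin(yaw),lip_z+dz/1000,up+off,yaw]
E
python3 - <<'E'
from plan import *
plan([((.5638,.2579,.235,.35,.429),15)])
E
```

```text
[[0.0044, -0.0163, -0.0027, -0.013, 0.013, -0.022], [0.0088, -0.0327, -0.0054, -0.026, 0.026, -0.044], [0.0132, -0.049, -0.0081, -0.039, 0.039, -0.067], [0.0176, -0.0653, -0.0108, -0.051, 0.052, -0.09], [0.022, -0.0816, -0.0134, -0.063, 0.065, -0.112]]
[[0.0064, -0.0155, -0.0033, -0.012, 0.013, -0.023], [0.0128, -0.0311, -0.0067, -0.023, 0.026, -0.046], [0.0192, -0.0466, -0.01, -0.034, 0.039, -0.069], [0.0256, -0.0621, -0.0134, -0.045, 0.052, -0.093], [0.032, -0.0776, -0.0167, -0.056, 0.065, -0.116]]
[[0.0084, -0.0145, -0.0037, -0.01, 0.013, -0.024], [0.0167, -0.0289, -0.0074, -0.02, 0.026, -0.047], [0.0251, -0.0434, -0.0111, -0.03, 0.039, -0.071], [0.0335, -0.0579, -0.0148, -0.039, 0.052, -0.095], [0.0418, -0.0724, -0.0185, -0.048, 0.065, -0.12]]
```

>>> carry_out:
  commands:
    - [0.0022,-0.008,-0.0013,-0.006,0.006,-0.011]
    - [0.0066,-0.0245,-0.004,-0.02,0.02,-0.033]
    - [0.0132,-0.049,-0.0081,-0.039,0.039,-0.067]
    - [0.0176,-0.0653,-0.0108,-0.051,0.052,-0.09]
    - [0.022,-0.0816,-0.0134,-0.063,0.065,-0.112]

```text
time: 25.55
tool_pos: [0.5185, 0.094, 0.2305]
ee_rot: [-3.141, 0.485, 0.174]
wrist_force: [0.6, -0.3, -2.1]
width: 0.0202
finger_force: 30.0
```

>>> carry_out:
  commands:
    - [0.0064,-0.0155,-0.0033,-0.012,0.013,-0.023]
    - [0.0128,-0.0311,-0.0067,-0.023,0.026,-0.046]
    - [0.0192,-0.0466,-0.01,-0.034,0.039,-0.069]
    - [0.0256,-0.0621,-0.0134,-0.045,0.052,-0.093]
    - [0.032,-0.0776,-0.0167,-0.056,0.065,-0.116]

```text
time: 26.05
tool_pos: [0.5415, 0.1768, 0.2318]
ee_rot: [-3.14, 0.417, 0.302]
wrist_force: [-0.3, -0.0, -2.5]
width: 0.0197
finger_force: 30.0
```

>>> carry_out:
  commands:
    - [0.0084,-0.0145,-0.0037,-0.01,0.013,-0.024]
    - [0.0167,-0.0289,-0.0074,-0.02,0.026,-0.047]
    - [0.0251,-0.0434,-0.0111,-0.03,0.039,-0.071]
    - [0.0365,-0.063,-0.0162,-0.043,0.057,-0.104]
    - [0.0418,-0.0724,-0.0185,-0.048,0.065,-0.12]

```text
time: 26.55
tool_pos: [0.5635, 0.2605, 0.2316]
ee_rot: [-3.139, 0.352, 0.434]
wrist_force: [-1.3, -0.6, -3.6]
width: 0.0199
finger_force: 30.0
```

```bash
python3 count.py; python3 st.py; python3 - <<'E'
from plan import *
print(np.round(get_obs()['joint_positions'],3))
y=.429;c=.634
w=[(scoop_pose(c-.02,.150,.08,y),5),(scoop_pose(c+.015,.125,-.1,y),5),(scoop_pose(c+.02,.100,-.35,y),5),(scoop_pose(c+.02,.085,-.6,y),5),(scoop_pose(c+.02,.08,-.95,y),5)]
for a,_ in w: print(np.round(a,3))
plan(w)
E
```

```text
scene 98 [0.565 0.235 0.17 ] [0.163 0.176]
scene 51 [0.556 0.275 0.168] [0.163 0.174]
side 12 [0.554 0.266 0.17 ] [0.167 0.174]
[0.5633 0.2598 0.2315] [-3.14   0.353  0.433] [ 0.42 -1.   -3.65]
scene bar centre [0.5825 0.2678 0.2555] axis [ 0.887  0.404 -0.226] pitch deg (rear up +) -13.0
scene 0 trough-x hist [0 0 0 0 0 0 0 0 0] ztop by bin [None, None, None, None, None, None, None, None, None, None]
side bar centre [0.5483 0.2485 0.2577] axis [ 0.935  0.352 -0.044] pitch deg (rear up +) -2.5
side 0 trough-x hist [0 0 0 0 0 0 0 0 0] ztop by bin [None, None, None, None, None, None, None, None, None, None]
[ 0.355  0.538  0.791 -0.03   2.165  1.481]
[0.613 0.28  0.223 0.21  0.429]
[0.632 0.289 0.208 0.03  0.429]
[ 0.617  0.282  0.192 -0.22   0.429]
[ 0.595  0.272  0.18  -0.47   0.429]
[ 0.566  0.259  0.169 -0.82   0.429]
[[0.0106, 0.0004, -0.0022, 0, 0.029, 0.001], [0.0213, 0.0009, -0.0044, 0, 0.057, 0.001], [0.0319, 0.0013, -0.0066, 0.001, 0.086, 0.002], [0.0426, 0.0017, -0.0088, 0.001, 0.114, 0.003], [0.0532, 0.0022, -0.011, 0.001, 0.143, 0.003]]
[[0.0047, 0, 0.0021, 0, 0.036, 0], [0.0095, -0, 0.0043, 0, 0.072, -0], [0.0142, 0, 0.0064, 0, 0.108, 0], [0.0189, 0, 0.0086, -0, 0.144, 0], [0.0236, 0, 0.0107, 0, 0.18, 0]]
[[-0.0033, 0, 0.0033, 0, 0.05, -0], [-0.0066, -0, 0.0067, 0, 0.1, 0], [-0.0099, -0, 0.01, 0, 0.15, 0], [-0.0132, -0, 0.0134, 0, 0.2, 0], [-0.0165, -0, 0.0167, 0, 0.25, 0]]
[[-0.0051, 0, 0.0013, 0, 0.05, 0], [-0.0102, 0, 0.0026, 0, 0.1, -0], [-0.0153, 0, 0.0039, 0, 0.15, 0], [-0.0204, 0, 0.0052, 0, 0.2, 0], [-0.0255, 0, 0.0065, 0, 0.25, 0]]
[[-0.0068, 0, -0.0011, 0, 0.07, -0], [-0.0135, 0, -0.0021, 0, 0.14, 0], [-0.0203, 0, -0.0032, 0, 0.21, 0], [-0.0271, 0, -0.0043, 0, 0.28, 0], [-0.0338, 0, -0.0053, 0, 0.35, 0]]
```

>>> carry_out:
  commands:
    - [0.006,0.0003,-0.0012,0,0.016,0.001]
    - [0.0213,0.0009,-0.0044,0,0.057,0.001]
    - [0.0319,0.0013,-0.0066,0,0.086,0.002]
    - [0.0426,0.0017,-0.0088,0,0.114,0.003]
    - [0.0532,0.0022,-0.011,0,0.143,0.003]

```text
time: 27.15
tool_pos: [0.614, 0.278, 0.2236]
ee_rot: [-3.141, 0.208, 0.425]
wrist_force: [-0.6, -0.4, -3.2]
width: 0.0197
finger_force: 30.0
```

>>> carry_out:
  commands:
    - [0.0047,0,0.0021,0,0.036,0]
    - [0.0095,0,0.0043,0,0.072,0]
    - [0.0142,0,0.0064,0,0.108,0]
    - [0.0189,0,0.0086,0,0.144,0]
    - [0.0236,0,0.0107,0,0.18,0]

```text
time: 27.65
tool_pos: [0.6324, 0.2869, 0.2081]
ee_rot: [-3.141, 0.029, 0.426]
wrist_force: [-0.5, -0.5, -2.7]
width: 0.0197
finger_force: 30.0
```

```bash
python3 count.py; python3 st.py
```

```text
scene 10 [0.649 0.266 0.147] [0.145 0.15 ]
scene 18 [0.647 0.273 0.147] [0.141 0.149]
scene 22 [0.641 0.307 0.151] [0.147 0.154]
side 33 [0.647 0.302 0.147] [0.142 0.151]
[0.6317 0.2866 0.2083] [-3.141  0.03   0.426] [-0.74  0.43 -3.  ]
scene bar centre [0.6409 0.2896 0.2366] axis [0.909 0.409 0.081] pitch deg (rear up +) 4.6
scene 0 trough-x hist [0 0 0 0 0 0 0 0 0] ztop by bin [None, None, None, None, None, None, None, None, None, None]
side bar centre [0.6154 0.272  0.2294] axis [0.918 0.386 0.095] pitch deg (rear up +) 5.5
side 0 trough-x hist [0 0 0 0 0 0 0 0 0] ztop by bin [None, None, None, None, None, None, None, None, None, None]
```

Tracking is as planned, with the chunks still in the pan. Pour now.

>>> carry_out:
  commands:
    - [-0.0033,0,0.0033,0,0.05,0]
    - [-0.0066,0,0.0067,0,0.1,0]
    - [-0.0099,0,0.01,0,0.15,0]
    - [-0.0132,0,0.0134,0,0.2,0]
    - [-0.0165,0,0.0167,0,0.25,0]

```text
time: 28.25
tool_pos: [0.6164, 0.2797, 0.1921]
ee_rot: [-3.141, -0.221, 0.426]
wrist_force: [0.8, -0.1, -2.1]
width: 0.0196
finger_force: 30.0
```

>>> carry_out:
  commands:
    - [-0.0051,0,0.0013,0,0.05,0]
    - [-0.0102,0,0.0026,0,0.1,0]
    - [-0.0153,0,0.0039,0,0.15,0]
    - [-0.0204,0,0.0052,0,0.2,0]
    - [-0.0255,0,0.0065,0,0.25,0]

```text
time: 28.75
tool_pos: [0.595, 0.27, 0.1804]
ee_rot: [-3.141, -0.471, 0.426]
wrist_force: [-0.6, -0.5, -1.8]
width: 0.0196
finger_force: 30.0
```

>>> carry_out:
  commands:
    - [-0.0068,0,-0.0011,0,0.07,0]
    - [-0.0135,0,-0.0021,0,0.14,0]
    - [-0.0203,0,-0.0032,0,0.21,0]
    - [-0.0271,0,-0.0043,0,0.28,0]
    - [-0.0338,0,-0.0053,0,0.35,0]

```text
time: 29.25
tool_pos: [0.5652, 0.2567, 0.1701]
ee_rot: [-3.141, -0.822, 0.426]
wrist_force: [-0.1, 0.3, -2.2]
width: 0.02
finger_force: 30.0
```

>>> carry_out:
  commands:
    - [0,0,0,0,0,0]
    - [0,0,0,0,0,0]
    - [0,0,0,0,0,0]
    - [0,0,0,0,0,0]
    - [0,0,0,0,0,0]

```text
time: 29.75
tool_pos: [0.5668, 0.2573, 0.1709]
ee_rot: [-3.141, -0.821, 0.426]
wrist_force: [0.2, -0.4, -1.0]
width: 0.0197
finger_force: 30.0
```

```bash
python3 count.py; python3 chk.py c11 .58 .265 .1; python3 st.py
```

```text
scene 44 [0.566 0.265 0.021] [0.016 0.026]
scene 22 [0.549 0.278 0.021] [0.015 0.024]
scene 24 [0.584 0.243 0.023] [0.019 0.027]
[0.5663 0.2572 0.1702] [-3.14  -0.82   0.425] [ 0.15  0.05 -1.32]
[0.5659 0.2571 0.1697] [-3.1401 -0.82    0.4253] [ 0.28 -0.02 -2.32]
scene bar centre [0.5713 0.2586 0.2219] axis [ 0.33  -0.944 -0.017] pitch deg (rear up +) -1.0
scene 0 trough-x hist [0 0 0 0 0 0 0 0 0] ztop by bin [None, None, None, None, None, None, None, None, None, None]
side bar centre [0.5354 0.2361 0.1633] axis [ 0.863 -0.504 -0.034] pitch deg (rear up +) -2.0
side 0 trough-x hist [0 0 0 0 0 0 0 0 0] ztop by bin [None, None, None, None, None, None, None, None, None, None]
```

View pics/c11.png

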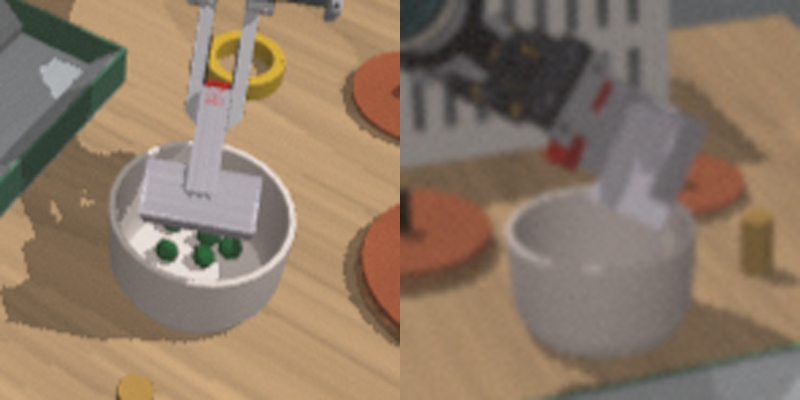

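The left crop shows five chunks visible on the crucible floor near (200,245), with the rest hidden behind the pan. The pan itself looks empty. I'll lift away and count.

```bash
python3 - <<'E'
from plan import *
plan([((.566,.257,.27,-.82,.4253),5),((.57,.21,.27,-.3,.2),5),((.58,.1,.27,.1,.0),5)])
E
```

```text
[[0.0147, 0, -0.0137, 0, -0, -0], [0.0293, 0, -0.0274, 0, -0, -0], [0.044, 0, -0.041, 0, -0, -0], [0.0587, 0.0001, -0.0547, 0, -0, -0], [0.0733, 0.0001, -0.0684, 0, -0, -0]]
[[-0.0021, 0.0089, -0.0023, -0.031, -0.104, 0.032], [-0.0043, 0.0178, -0.0046, -0.059, -0.208, 0.068], [-0.0064, 0.0267, -0.0069, -0.084, -0.312, 0.107], [-0.0086, 0.0356, -0.0092, -0.104, -0.415, 0.149], [-0.0107, 0.0445, -0.0115, -0.121, -0.518, 0.193]]
[[-0.0023, 0.022, -0.0007, -0.01, -0.08, 0.039], [-0.0046, 0.0439, -0.0014, -0.017, -0.16, 0.078], [-0.0069, 0.0659, -0.0021, -0.022, -0.24, 0.118], [-0.0092, 0.0878, -0.0028, -0.022, -0.319, 0.159], [-0.0115, 0.1098, -0.0036, -0.02, -0.399, 0.2]]
```

>>> carry_out:
  commands:
    - [0.0147,0,-0.0137,0,0,0]
    - [0.0293,0,-0.0274,0,0,0]
    - [0.044,0,-0.041,0,0,0]
    - [0.0587,0,-0.0547,0,0,0]
    - [0.0733,0,-0.0684,0,0,0]

```text
time: 30.45
tool_pos: [0.5656, 0.2568, 0.2706]
ee_rot: [-3.14, -0.82, 0.425]
wrist_force: [0.3, -0.7, -1.6]
width: 0.02
finger_force: 30.0
```

```bash
python3 count.py; python3 - <<'E'
from h import *
s=dict(np.load('last_scene.npz'));c=np.array([.5765,.2637,.02]);C=s['R']@c+s['t'];u=int(C[0]/C[2]*s['fx']+s['cx']);v=int(C[1]/C[2]*s['fy']+s['cy'])
cv2.imwrite('pics/z12.png',cv2.resize(s['img'][v-75:v+45,u-60:u+60,::-1],(600,600),interpolation=cv2.INTER_CUBIC))
E
```

```text
scene 27 [0.531 0.241 0.022] [0.017 0.028]
scene 35 [0.553 0.227 0.02 ] [0.014 0.024]
scene 31 [0.549 0.26  0.022] [0.016 0.027]
scene 27 [0.549 0.278 0.023] [0.017 0.026]
scene 26 [0.584 0.241 0.023] [0.019 0.027]
scene 37 [0.568 0.267 0.022] [0.016 0.024]
[0.5674 0.2573 0.2754] [ 3.141 -0.829  0.426] [ 0.14 -1.   -0.99]
```

>>> carry_out:
  commands:
    - [-0.0021,0.0089,-0.0023,-0.031,-0.104,0.032]
    - [-0.0043,0.0178,-0.0046,-0.059,-0.208,0.068]
    - [-0.0064,0.0267,-0.0069,-0.084,-0.312,0.107]
    - [-0.0086,0.0356,-0.0092,-0.104,-0.415,0.149]
    - [-0.0107,0.0445,-0.0115,-0.121,-0.518,0.193]

```text
time: 31.05
tool_pos: [0.5696, 0.21, 0.2691]
ee_rot: [-3.141, -0.295, 0.2]
wrist_force: [1.7, 0.1, -1.7]
width: 0.0199
finger_force: 30.0
```

>>> carry_out:
  commands:
    - [-0.0023,0.022,-0.0007,-0.01,-0.08,0.039]
    - [-0.0046,0.0439,-0.0014,-0.017,-0.16,0.078]
    - [-0.0069,0.0659,-0.0021,-0.022,-0.24,0.118]
    - [-0.0092,0.0878,-0.0028,-0.022,-0.319,0.159]
    - [-0.0115,0.1098,-0.0036,-0.02,-0.399,0.2]

```text
time: 31.55
tool_pos: [0.5804, 0.0993, 0.2686]
ee_rot: [-3.14, 0.104, 0.001]
wrist_force: [0.4, -0.6, -1.7]
width: 0.0197
finger_force: 30.0
```

```bash
cat > wc.py <<'E'
from h import *
from fit import hsv,ndimage
for n in('wrist','scene','side'):
    s=snap(n,n+'_x.png');X=cloud(s);g=hsv(s);m=(g[...,0]>50)&(g[...,0]<85)&(g[...,1]>100)&(X[...,2]<.04)&(X[...,2]>.003)&(X[...,1]<.45)&(X[...,0]<.72)&(X[...,0]>.3)
    l,k=ndimage.label(m)
    for i in range(1,k+1):
        P=X[l==i]
        if 5<len(P): print(n,len(P),np.median(P,0).round(3),(np.ptp(P,axis=0)*1000).round())
E
python3 wc.py
```

```text
wrist 105 [0.583 0.238 0.024] [13. 17. 10.]
wrist 111 [0.568 0.263 0.023] [16. 15.  9.]
wrist 119 [0.551 0.224 0.021] [16. 17. 11.]
wrist 343 [0.544 0.266 0.023] [36. 37. 18.]
wrist 103 [0.531 0.237 0.024] [14. 16. 11.]
wrist 422 [ 0.426 -0.01   0.026] [ 5. 82. 33.]
scene 22 [0.532 0.24  0.024] [10. 12. 11.]
scene 33 [0.553 0.227 0.02 ] [12. 15. 13.]
scene 27 [0.549 0.26  0.023] [10. 14. 12.]
scene 23 [0.549 0.277 0.021] [13.  9.  8.]
scene 20 [0.584 0.242 0.024] [ 9. 12. 10.]
scene 33 [0.567 0.267 0.022] [17. 14. 11.]
```

Wrist camera: four single chunks plus one blob of three (343 px), so all seven are in the crucible. Now return the scoop to the mat.

```bash
python3 - <<'E'
from fit import *
o=get_obs();c=np.array(o['tool_pos'])
S={n:dict(np.load('last_%s.npz'%n)) for n in('scene','side')}
for n in S:
    X=cloud(S[n]);g=hsv(S[n]);m=((g[...,0]<8)|(g[...,0]>172))&(g[...,1]>150);Q=X[m];Q=Q[np.isfinite(Q[:,0])];Q=Q[(np.linalg.norm(Q[:,:2]-c[:2],axis=1)<.09)&(Q[:,2]>.2)]
    w=np.linalg.svd(Q-Q.mean(0))[2][0];w*=np.sign(w[0]);print(n,len(Q),w.round(3))
    mb=(g[...,0]>105)&(g[...,0]<125)&(g[...,1]>150);P=X[mb];P=P[np.isfinite(P[:,0])];rect(band(P,(.43,-.4),(.72,-.13),-.01,.012),'mat '+n)
from plan import plan
plan([((.5933,-.2714,.2,.12,-.384),15)])
E
```

```text
scene 214 [ 0.994 -0.06   0.091]
mat scene [ 575.2 -271.5] [196.5 166.2] 1.6 [[475.0, -191.0], [479.0, -357.0], [676.0, -352.0], [671.0, -186.0]]
side 80 [1.    0.003 0.022]
mat side [ 572.3 -272.1] [193.1 164.9] 0.1 [[476.0, -190.0], [476.0, -355.0], [669.0, -354.0], [669.0, -189.0]]
[[0.0013, 0.0247, 0.0043, 0.003, -0.001, 0.025], [0.0026, 0.0493, 0.0087, 0.005, -0.002, 0.051], [0.0038, 0.074, 0.013, 0.008, -0.003, 0.076], [0.0051, 0.0987, 0.0173, 0.011, -0.004, 0.102], [0.0064, 0.1234, 0.0217, 0.014, -0.005, 0.127]]
[[0.0044, 0.0244, 0.004, 0.003, -0.001, 0.025], [0.0088, 0.0487, 0.008, 0.006, -0.002, 0.051], [0.0133, 0.0731, 0.012, 0.008, -0.003, 0.076], [0.0177, 0.0975, 0.0159, 0.011, -0.004, 0.102], [0.0221, 0.1218, 0.0199, 0.014, -0.005, 0.127]]
[[0.0075, 0.0237, 0.0036, 0.003, -0.001, 0.025], [0.015, 0.0473, 0.0072, 0.006, -0.002, 0.051], [0.0225, 0.071, 0.0108, 0.009, -0.003, 0.076], [0.03, 0.0947, 0.0144, 0.012, -0.004, 0.102], [0.0375, 0.1183, 0.0181, 0.015, -0.005, 0.127]]
```

>>> carry_out:
  commands:
    - [0.0013,0.0247,0.0043,0.003,-0.001,0.025]
    - [0.0026,0.0493,0.0087,0.005,-0.002,0.051]
    - [0.0038,0.074,0.013,0.008,-0.003,0.076]
    - [0.0051,0.0987,0.0173,0.011,-0.004,0.102]
    - [0.0064,0.1234,0.0217,0.014,-0.005,0.127]

```text
time: 32.2
tool_pos: [0.5841, -0.023, 0.2473]
ee_rot: [-3.139, 0.104, -0.125]
wrist_force: [0.2, -0.3, -1.3]
width: 0.0201
finger_force: 30.0
```

>>> carry_out:
  commands:
    - [0.0044,0.0244,0.004,0.003,-0.001,0.025]
    - [0.0088,0.0487,0.008,0.006,-0.002,0.051]
    - [0.0133,0.0731,0.012,0.008,-0.003,0.076]
    - [0.0177,0.0975,0.0159,0.011,-0.004,0.102]
    - [0.0221,0.1218,0.0199,0.014,-0.005,0.127]

```text
time: 32.7
tool_pos: [0.5888, -0.1463, 0.2249]
ee_rot: [-3.139, 0.109, -0.253]
wrist_force: [0.2, 0.5, -2.0]
width: 0.0201
finger_force: 30.0
```

>>> carry_out:
  commands:
    - [0.0075,0.0237,0.0036,0.003,-0.001,0.025]
    - [0.015,0.0473,0.0072,0.006,-0.002,0.051]
    - [0.0225,0.071,0.0108,0.009,-0.003,0.076]
    - [0.03,0.0947,0.0144,0.012,-0.004,0.102]
    - [0.0375,0.1183,0.0181,0.015,-0.005,0.127]

```text
time: 33.2
tool_pos: [0.5935, -0.2696, 0.2025]
ee_rot: [-3.139, 0.115, -0.38]
wrist_force: [-0.2, -0.4, -2.2]
width: 0.0195
finger_force: 30.0
```

```bash
cat > sp.py <<'E'
from fit import *
from plan import plan
o=get_obs();c=np.array(o['tool_pos']);print(c.round(4),np.round(o['ee_rot'],3))
for n in('scene','side'):
    s=snap(n);X=cloud(s);g=hsv(s);m=((g[...,0]<8)|(g[...,0]>172))&(g[...,1]>150);Q=X[m];Q=Q[np.isfinite(Q[:,0])];Q=Q[(np.linalg.norm(Q[:,:2]-c[:2],axis=1)<.09)&(abs(Q[:,2]-c[2]-.02)<.04)]
    w=np.linalg.svd(Q-Q.mean(0))[2][0];w*=np.sign(w[0]);print(n,len(Q),w.round(3),Q.mean(0).round(3))
    # rear wall / pan bottom edge: lowest points by position along scoop axis
    u=np.array([np.cos(-.384),np.sin(-.384)]);P=X[(np.linalg.norm(X[...,:2]-c[:2],axis=-1)<.1)&(X[...,2]>.03)&(X[...,2]<c[2]-.03)]
    a=(P[:,:2]-c[:2])@u
    print([(round(t,3),np.percentile(P[abs(a-t)<.006][:,2],[2,98]).round(3).tolist()) for t in np.arange(-.06,.05,.012) if (abs(a-t)<.006).sum()>8])
E
python3 sp.py
```

```text
[ 0.5935 -0.2696  0.2025] [-3.139  0.115 -0.38 ]
scene 197 [ 0.923 -0.381  0.053] [ 0.603 -0.267  0.225]
[(np.float64(-0.048), [0.123, 0.127]), (np.float64(-0.036), [0.123, 0.129]), (np.float64(-0.024), [0.124, 0.154]), (np.float64(-0.012), [0.124, 0.156]), (np.float64(-0.0), [0.125, 0.157]), (np.float64(0.012), [0.125, 0.157]), (np.float64(0.024), [0.125, 0.158]), (np.float64(0.036), [0.128, 0.167]), (np.float64(0.048), [0.128, 0.171])]
side 150 [ 0.908 -0.418  0.015] [ 0.591 -0.281  0.224]
[(np.float64(-0.048), [0.121, 0.126]), (np.float64(-0.036), [0.12, 0.126]), (np.float64(-0.024), [0.121, 0.153]), (np.float64(-0.012), [0.122, 0.155]), (np.float64(-0.0), [0.122, 0.154]), (np.float64(0.012), [0.123, 0.154]), (np.float64(0.024), [0.122, 0.154]), (np.float64(0.036), [0.123, 0.167]), (np.float64(0.048), [0.123, 0.17])]
```

>>> carry_out:
  commands:
    - [0.0035,0,0.03,0,-0.01,0]
    - [0.007,0,0.06,0,-0.02,0]
    - [0.0095,0,0.082,0,-0.03,0]
    - [0.0118,0,0.102,0,-0.036,0]
    - [0.013,0,0.112,0,-0.036,0]

```text
time: 33.8
tool_pos: [0.5925, -0.2685, 0.0874]
ee_rot: [-3.138, 0.156, -0.38]
wrist_force: [-1.3, 0.6, -1.8]
width: 0.0197
finger_force: 30.0
```

>>> carry_out:
  commands:
    - [0.0001,0,0.001,0,0,0]
    - [0.0003,0,0.002,0,0,0]
    - [0.0005,0,0.003,0,0,0]
    - [0.0006,0,0.004,0,0,0]
    - [0.0006,0,0.004,0,0,0]

```text
time: 34.3
tool_pos: [0.5934, -0.2701, 0.0868]
ee_rot: [-3.139, 0.151, -0.382]
wrist_force: [-0.2, -0.1, -1.7]
width: 0.0196
finger_force: 30.0
```

>>> carry_out:
  commands:
    - [0.0001,0,0.001,0,0,0]
    - [0.0002,0,0.0015,0,0,0]
    - [0.0003,0,0.002,0,0,0]
    - [0.0003,0,0.002,0,0,0]
    - [0.0003,0,0.002,0,0,0]

```text
time: 34.8
tool_pos: [0.5931, -0.2698, 0.0838]
ee_rot: [-3.139, 0.153, -0.382]
wrist_force: [-0.4, 0.2, -1.8]
width: 0.0202
finger_force: 30.0
```

>>> carry_out:
  commands:
    - [0.0001,0,0.0006,0,0,0]
    - [0.0002,0,0.0012,0,0,0]
    - [0.0003,0,0.0018,0,0,0]
    - [0.0004,0,0.0024,0,0,0]
    - [0.0004,0,0.0024,0,0,0]

```text
time: 35.3
tool_pos: [0.593, -0.2698, 0.0813]
ee_rot: [-3.139, 0.153, -0.382]
wrist_force: [1.1, 0.0, -1.4]
width: 0.0195
finger_force: 30.0
```

```bash
python3 sp.py
```

```text
[ 0.593  -0.2698  0.0813] [-3.139  0.153 -0.382]
scene 170 [ 0.936 -0.353 -0.003] [ 0.601 -0.267  0.104]
[(np.float64(-0.024), [0.031, 0.037]), (np.float64(-0.012), [0.031, 0.037]), (np.float64(-0.0), [0.031, 0.038]), (np.float64(0.012), [0.03, 0.037]), (np.float64(0.024), [0.031, 0.036]), (np.float64(0.036), [0.031, 0.046]), (np.float64(0.048), [0.031, 0.051])]
side 145 [ 0.922 -0.386 -0.018] [ 0.592 -0.277  0.104]
[(np.float64(-0.024), [0.03, 0.035]), (np.float64(-0.012), [0.03, 0.039]), (np.float64(-0.0), [0.03, 0.035]), (np.float64(0.012), [0.03, 0.036]), (np.float64(0.024), [0.031, 0.036]), (np.float64(0.036), [0.031, 0.048])]
```

>>> carry_out:
  commands:
    - [0.0001,0,0.0006,0,0,0]
    - [0.0002,0,0.0012,0,0,0]
    - [0.0003,0,0.0018,0,0,0]
    - [0.0003,0,0.002,0,0,0]
    - [0.0003,0,0.002,0,0,0]

```text
time: 35.9
tool_pos: [0.5932, -0.2697, 0.0808]
ee_rot: [-3.139, 0.152, -0.382]
wrist_force: [-1.3, 2.1, 5.5]
width: 0.0196
finger_force: 30.0
```

>>> carry_out:
  commands:
    - [0,0,0,0,0,0]
    - [0,0,0,0,0,0]
    - [0,0,0,0,0,0]
    - [0,0,0,0,0,0]
    - [0,0,0,0,0,0]
  jaw: 0.6

```text
time: 36.4
tool_pos: [0.593, -0.2699, 0.0791]
ee_rot: [-3.139, 0.153, -0.382]
wrist_force: [-0.3, 0.3, -0.7]
width: 0.0551
finger_force: 0.0
```

>>> carry_out:
  commands:
    - [0,0,-0.015,0,0,0]
    - [0,0,-0.04,0,0,0]
    - [0,0,-0.07,0,0,0]
    - [0,0,-0.1,0,0,0]
    - [0,0,-0.13,0,0,0]

```text
time: 36.9
tool_pos: [0.6116, -0.2776, 0.2107]
ee_rot: [-3.139, 0.151, -0.382]
wrist_force: [0.8, -1.0, -0.2]
width: 0.0565
finger_force: 0.0
```

```bash
python3 sp.py; cat > lids.py <<'E'
from fit import *
for n in('scene','wrist'):
    s=snap(n,n+'_l.png');X=cloud(s);g=hsv(s);z=X[...,2];t=(g[...,0]<12)&(g[...,1]>110)&(z>0)&(z<.25)&(X[...,1]>.1)
    l,k=ndimage.label(ndimage.binary_opening(t))
    for i in range(1,k+1):
        m=ndimage.binary_fill_holes(l==i)
        if m.sum()<600: continue
        P=X[edge(m)];P=P[np.isfinite(P[:,0])];q=np.median(X[l==i][:,2]);P=P[abs(P[:,2]-q)<.012];c=circ(P)
        d=np.hypot(X[...,0]-c[0],X[...,1]-c[1])<.03
        kb=X[d&(z>q+.026)&(z<q+.04)&(g[...,2]<90)]
        print(n,len(P),c.round(4),'z',q.round(4),'knob',kb.mean(0).round(4) if len(kb) else None)
E
python3 lids.py; python3 - <<'E'
from plan import plan
plan([((.59,-.2,.24,0,-.2),5),((.5,.25,.24,0,.43),15),((.4505,.445,.24,0,.43),5)])
E
```

```text
[ 0.6116 -0.2776  0.2107] [-3.139  0.151 -0.382]
scene 0 [1. 0. 0.] [nan nan nan]
[(np.float64(-0.048), [0.031, 0.11]), (np.float64(-0.036), [0.031, 0.11]), (np.float64(-0.024), [0.032, 0.11]), (np.float64(-0.012), [0.03, 0.11]), (np.float64(-0.0), [0.031, 0.11]), (np.float64(0.012), [0.032, 0.11]), (np.float64(0.024), [0.031, 0.109])]
side 0 [1. 0. 0.] [nan nan nan]
[(np.float64(-0.048), [0.031, 0.109]), (np.float64(-0.036), [0.031, 0.11]), (np.float64(-0.024), [0.032, 0.109]), (np.float64(-0.012), [0.03, 0.11]), (np.float64(-0.0), [0.03, 0.11]), (np.float64(0.012), [0.03, 0.109]), (np.float64(0.024), [0.033, 0.109])]
scene 168 [0.2722 0.3283 0.0609] z 0.0116 knob [0.2731 0.3288 0.0389]
scene 227 [0.4526 0.4447 0.0788] z 0.0192 knob [0.4541 0.4446 0.0518]
scene 194 [0.7131 0.4642 0.0609] z 0.0118 knob [0.7137 0.465  0.0391]
[[-0.0106, -0.0128, -0.0046, -0.005, 0.03, -0.036], [-0.0213, -0.0256, -0.0091, -0.009, 0.06, -0.072], [-0.0319, -0.0384, -0.0137, -0.011, 0.09, -0.108], [-0.0426, -0.0512, -0.0183, -0.013, 0.119, -0.145], [-0.0532, -0.064, -0.0228, -0.014, 0.149, -0.181]]
[[-0.0
[... 195 characters left out ...]
7, -0.0301, -0, 0, 0, -0.042], [-0.0114, -0.0601, -0, -0, 0, -0.084], [-0.0171, -0.0902, -0, -0, 0, -0.126], [-0.0228, -0.1202, -0, -0, 0, -0.168], [-0.0285, -0.1503, -0, 0, 0, -0.21]]
[[0.0007, -0.0306, -0, -0, 0, -0.042], [0.0014, -0.0612, -0, 0, 0, -0.084], [0.0021, -0.0918, -0, 0, 0, -0.126], [0.0028, -0.1223, -0, -0, 0, -0.168], [0.0035, -0.1529, -0, 0, 0, -0.21]]
[[0.0073, -0.0396, -0, 0, 0, 0], [0.0145, -0.0792, -0, 0, 0, 0], [0.0218, -0.1187, -0, 0, 0, 0], [0.029, -0.1583, -0, 0, 0, 0], [0.0363, -0.1979, -0, 0, 0, 0]]sp.py:6: RuntimeWarning: Mean of empty slice.
  w=np.linalg.svd(Q-Q.mean(0))[2][0];w*=np.sign(w[0]);print(n,len(Q),w.round(3),Q.mean(0).round(3))
  ret = um.true_divide(
```

The scoop stands upright with its bar top at 0.11 m, and the lid is still on the cork. Go to the lid.

>>> carry_out:
  commands:
    - [-0.0106,-0.0128,-0.0046,-0.005,0.03,-0.036]
    - [-0.0213,-0.0256,-0.0091,-0.009,0.06,-0.072]
    - [-0.0319,-0.0384,-0.0137,-0.011,0.09,-0.108]
    - [-0.0426,-0.0512,-0.0183,-0.013,0.119,-0.145]
    - [-0.0532,-0.064,-0.0228,-0.014,0.149,-0.181]

```text
time: 37.6
tool_pos: [0.5884, -0.1987, 0.2365]
ee_rot: [-3.138, 0.005, -0.199]
wrist_force: [0.3, -0.8, 0.4]
width: 0.0562
finger_force: 0.0
```

>>> carry_out:
  commands:
    - [-0.0118,-0.0282,0,0,0,-0.042]
    - [-0.0237,-0.0564,0,0,0,-0.084]
    - [-0.0355,-0.0846,0,0,0,-0.126]
    - [-0.0474,-0.1128,0,0,0,-0.168]
    - [-0.0592,-0.141,0,0,0,-0.21]

```text
time: 38.1
tool_pos: [0.5581, -0.0485, 0.2369]
ee_rot: [-3.138, 0.006, 0.011]
wrist_force: [-0.4, -0.2, -0.6]
width: 0.0562
finger_force: 0.0
```

>>> carry_out:
  commands:
    - [-0.0057,-0.0301,0,0,0,-0.042]
    - [-0.0114,-0.0601,0,0,0,-0.084]
    - [-0.0171,-0.0902,0,0,0,-0.126]
    - [-0.0228,-0.1202,0,0,0,-0.168]
    - [-0.0285,-0.1503,0,0,0,-0.21]

```text
time: 38.6
tool_pos: [0.5282, 0.1012, 0.2375]
ee_rot: [-3.138, 0.005, 0.221]
wrist_force: [-0.6, 0.3, 0.6]
width: 0.0563
finger_force: 0.0
```

>>> carry_out:
  commands:
    - [0.0007,-0.0306,0,0,0,-0.042]
    - [0.0014,-0.0612,0,0,0,-0.084]
    - [0.0021,-0.0918,0,0,0,-0.126]
    - [0.0028,-0.1223,0,0,0,-0.168]
    - [0.0035,-0.1529,0,0,0,-0.21]

```text
time: 39.1
tool_pos: [0.4985, 0.2509, 0.2379]
ee_rot: [-3.138, 0.005, 0.431]
wrist_force: [0.2, -0.2, -0.8]
width: 0.0565
finger_force: 0.0
```

>>> carry_out:
  commands:
    - [0.0073,-0.0396,0,0,0,0]
    - [0.0145,-0.0792,0,0,0,0]
    - [0.0218,-0.1187,0,0,0,0]
    - [0.029,-0.1583,0,0,0,0]
    - [0.0363,-0.1979,0,0,0,0]

```text
time: 39.6
tool_pos: [0.4491, 0.446, 0.2385]
ee_rot: [-3.139, 0.005, 0.429]
wrist_force: [0.8, 0.3, -0.3]
width: 0.0564
finger_force: 0.0
```

```bash
python3 lids.py; python3 g.py .4525 .445 .15 3.1416 0 .43
```

```text
scene 164 [0.2724 0.3284 0.0605] z 0.0117 knob [0.2737 0.329  0.0391]
scene 231 [0.4527 0.4448 0.0787] z 0.0192 knob [0.4542 0.4448 0.0519]
scene 185 [0.7139 0.4648 0.0615] z 0.0117 knob [0.7138 0.465  0.0389]
wrist 200 [0.712  0.4651 0.0608] z 0.0129 knob None
wrist 459 [0.4524 0.4459 0.0788] z 0.0204 knob [0.4528 0.4461 0.0541]
wrist 191 [0.3006 0.3457 0.0362] z 0.0129 knob None
shift [0.0035 0.0058 0.0873] rot [-0.0041  0.006   0.0054] len 0.088
```

```bash
python3 g.py .4525 .4455 .028 3.1416 0 .43; python3 -c "
from h import *
o=get_obs();print(o['tool_pos'],o['ee_rot'],o['qvel'])"
```

```text
shift [0.0044 0.0059 0.2093] rot [-0.0041  0.006   0.0054] len 0.209
[0.44750034 0.44871911 0.23737131] [-3.13751188  0.00600447  0.43543288] [-0.05917686 -0.03399828  0.03227183 -0.06079597  0.01899933 -0.03421178]
```

>>> carry_out:
  commands:
    - [0.002,0.0005,0.03,-0.003,0.005,0]
    - [0.002,0.0005,0.065,-0.003,0.005,0]
    - [0.002,0.0005,0.1,-0.003,0.005,0]
    - [0.002,0.0005,0.135,-0.003,0.005,0]
    - [0.002,0.0005,0.155,-0.003,0.005,0]

```text
time: 40.2
tool_pos: [0.45, 0.443, 0.0802]
ee_rot: [3.139, 0.004, 0.429]
wrist_force: [-0.9, -0.0, -0.4]
width: 0.0569
finger_force: 0.0
```

>>> carry_out:
  commands:
    - [0,0,0,0,0,0]
    - [0,0,0,0,0,0]
    - [0,0,0,0,0,0]
    - [0,0,0,0,0,0]
    - [0,0,0,0,0,0]

```text
time: 40.7
tool_pos: [0.4529, 0.4465, 0.0876]
ee_rot: [-3.14, -0.007, 0.429]
wrist_force: [0.3, 0.1, 0.8]
width: 0.0561
finger_force: 0.0
```

```bash
python3 g.py .4525 .4455 .028 3.1416 0 .43
```

```text
shift [-0.0013  0.0008  0.0596] rot [-0.0012 -0.0071 -0.0007] len 0.06
```

>>> carry_out:
  commands:
    - [0,0,0.015,0,0,0]
    - [0,0,0.03,0,0,0]
    - [0,0,0.045,0,0,0]
    - [0,0,0.054,0,0,0]
    - [0,0,0.056,0,0,0]

```text
time: 41.2
tool_pos: [0.4511, 0.445, 0.0269]
ee_rot: [3.141, 0.0, 0.429]
wrist_force: [-0.3, -0.2, -0.6]
width: 0.0567
finger_force: 0.0
```

>>> carry_out:
  commands:
    - [0,0,0,0,0,0]
    - [0,0,0,0,0,0]
    - [0,0,0,0,0,0]
    - [0,0,0,0,0,0]
    - [0,0,0,0,0,0]

```text
time: 41.7
tool_pos: [0.4527, 0.4464, 0.0305]
ee_rot: [-3.141, -0.005, 0.429]
wrist_force: [-0.3, 0.5, -0.2]
width: 0.0566
finger_force: 0.0
```

>>> carry_out:
  commands:
    - [0,0,0,0,0,0]
    - [0,0,0,0,0,0]
    - [0,0,0,0,0,0]
    - [0,0,0,0,0,0]
    - [0,0,0,0,0,0]
  jaw: 0.1

```text
time: 42.2
tool_pos: [0.4524, 0.4462, 0.0299]
ee_rot: [-3.141, -0.004, 0.429]
wrist_force: [-0.3, 0.3, -0.5]
width: 0.0236
finger_force: 30.0
```

>>> carry_out:
  commands:
    - [0,0,0,0,0,0]
    - [0,0,0,0,0,0]
    - [0,0,0,0,0,0]
    - [0,0,0,0,0,0]
    - [0,0,0,0,0,0]

```text
time: 42.7
tool_pos: [0.4524, 0.4462, 0.0299]
ee_rot: [-3.141, -0.004, 0.429]
wrist_force: [-0.8, -0.4, -0.2]
width: 0.0232
finger_force: 30.0
```

>>> carry_out:
  commands:
    - [0,0,-0.02,0,0,0]
    - [0,0,-0.055,0,0,0]
    - [0,0,-0.09,0,0,0]
    - [0,0,-0.125,0,0,0]
    - [0,0,-0.15,0,0,0]

```text
time: 43.2
tool_pos: [0.4521, 0.4458, 0.1819]
ee_rot: [-3.141, -0.006, 0.429]
wrist_force: [0.9, 0.4, -4.0]
width: 0.0236
finger_force: 30.0
```

>>> carry_out:
  commands:
    - [0.0037,0.0215,0,0,0,0]
    - [0.0074,0.043,0,0,0,0]
    - [0.0111,0.0645,0,0,0,0]
    - [0.0148,0.086,0,0,0,0]
    - [0.0185,0.1075,0,0,0,0]

```text
time: 43.7
tool_pos: [0.5133, 0.3546, 0.1786]
ee_rot: [-3.142, -0.002, 0.429]
wrist_force: [-0.1, 0.9, -3.5]
width: 0.0234
finger_force: 30.0
```

>>> carry_out:
  commands:
    - [0.0037,0.0215,0,0,0,0]
    - [0.0074,0.043,0,0,0,0]
    - [0.0111,0.0645,0,0,0,0]
    - [0.0148,0.086,0,0,0,0]
    - [0.0185,0.1075,0,0,0,0]

```text
time: 44.2
tool_pos: [0.5749, 0.2646, 0.1785]
ee_rot: [-3.141, -0.002, 0.429]
wrist_force: [-0.1, 0.2, -2.1]
width: 0.0235
finger_force: 30.0
```

>>> carry_out:
  commands:
    - [0,0,0,0,0,0]
    - [0,0,0,0,0,0]
    - [0,0,0,0,0,0]
    - [0,0,0,0,0,0]
    - [0,0,0,0,0,0]

```text
time: 44.7
tool_pos: [0.5745, 0.2665, 0.18]
ee_rot: [-3.141, -0.004, 0.431]
wrist_force: [-0.5, -0.5, -3.2]
width: 0.0233
finger_force: 30.0
```

```bash
python3 lid.py; python3 lids.py; python3 g.py .5765 .2637 .11 3.1416 0 .43
```

```text
tcp [0.5746 0.2664 0.18  ] [-3.141 -0.004  0.43 ] disc z 0.1693 circ [0.5771 0.2669 0.0765] slope [-0.003 -0.002  0.172]
scene 165 [0.2721 0.3284 0.0609] z 0.0116 knob [0.2727 0.3281 0.039 ]
scene 334 [0.5765 0.2664 0.0769] z 0.1694 knob [0.577  0.2662 0.2018]
scene 193 [0.7136 0.4643 0.0611] z 0.0118 knob [0.714  0.4642 0.0391]
wrist 301 [0.7137 0.4649 0.0614] z 0.0129 knob None
wrist 907 [0.595  0.2754 0.0629] z 0.1705 knob [0.577  0.267  0.2038]
wrist 82 [0.5438 0.2509 0.0163] z 0.1706 knob [0.5679 0.2625 0.2044]
wrist 139 [0.2713 0.3713 0.0251] z 0.0128 knob None
shift [0.0002 0.003  0.0701] rot [-0.0005 -0.0044  0.0001] len 0.07
```

>>> carry_out:
  commands:
    - [-0.0015,0.0025,0.015,0,0,0]
    - [-0.0015,0.0025,0.033,0,0,0]
    - [-0.0015,0.0025,0.05,0,0,0]
    - [-0.0015,0.0025,0.063,0,0,0]
    - [-0.0015,0.0025,0.07,0,0,0]

```text
time: 45.35
tool_pos: [0.5738, 0.2624, 0.1073]
ee_rot: [-3.141, -0.001, 0.429]
wrist_force: [0.6, 0.2, -3.2]
width: 0.0233
finger_force: 30.0
```

>>> carry_out:
  commands:
    - [0,0,0.001,0,0,0]
    - [0,0,0.002,0,0,0]
    - [0,0,0.004,0,0,0]
    - [0,0,0.005,0,0,0]
    - [0,0,0.005,0,0,0]

```text
time: 45.85
tool_pos: [0.5752, 0.2631, 0.1053]
ee_rot: [-3.141, -0.005, 0.429]
wrist_force: [-0.1, 0.4, -3.1]
width: 0.0231
finger_force: 30.0
```

```bash
python3 lid.py
```

```text
tcp [0.5751 0.2631 0.1053] [-3.141 -0.005  0.429] disc z 0.0947 circ [0.5772 0.2632 0.0766] slope [-0.002 -0.001  0.096]
```

>>> carry_out:
  commands:
    - [0,0,0.0007,0,0,0]
    - [0,0,0.0014,0,0,0]
    - [0,0,0.002,0,0,0]
    - [0,0,0.0025,0,0,0]
    - [0,0,0.0025,0,0,0]

```text
time: 46.4
tool_pos: [0.5751, 0.263, 0.1032]
ee_rot: [-3.141, -0.005, 0.429]
wrist_force: [-2.0, -0.4, 0.4]
width: 0.023
finger_force: 30.0
```

Contact is made (the lid's weight has gone off the wrist). A last 1 mm, then release and retreat.

>>> carry_out:
  commands:
    - [0,0,0.0005,0,0,0]
    - [0,0,0.001,0,0,0]
    - [0,0,0.001,0,0,0]
    - [0,0,0.001,0,0,0]
    - [0,0,0.001,0,0,0]

```text
time: 46.9
tool_pos: [0.5751, 0.263, 0.1032]
ee_rot: [-3.141, -0.005, 0.429]
wrist_force: [-3.5, -0.5, 5.2]
width: 0.0234
finger_force: 30.0
```

>>> carry_out:
  commands:
    - [0,0,0,0,0,0]
    - [0,0,0,0,0,0]
    - [0,0,0,0,0,0]
    - [0,0,0,0,0,0]
    - [0,0,0,0,0,0]
  jaw: 0.7

```text
time: 47.4
tool_pos: [0.575, 0.263, 0.1012]
ee_rot: [-3.141, -0.004, 0.429]
wrist_force: [0.5, -0.0, -0.4]
width: 0.0601
finger_force: 0.0
```

>>> carry_out:
  commands:
    - [0,0,-0.015,0,0,0]
    - [0,0,-0.05,0,0,0]
    - [0,0,-0.09,0,0,0]
    - [0,0,-0.13,0,0,0]
    - [0,0,-0.15,0,0,0]

```text
time: 47.9
tool_pos: [0.5757, 0.2631, 0.2581]
ee_rot: [3.141, -0.013, 0.429]
wrist_force: [-0.3, 0.1, 0.6]
width: 0.0654
finger_force: 0.0
```

```bash
python3 lid.py; python3 lids.py; python3 - <<'E'
from fit import *
for n in('scene','side'):
    s=snap(n,n+'_f.png');X=cloud(s);g=hsv(s)
    m=((g[...,0]<8)|(g[...,0]>172))&(g[...,1]>150);Q=band(X[m],(.5,-.4),(.7,-.18),.07,.13);rect(Q,n+' bar');w=np.linalg.svd(Q-Q.mean(0))[2][0];print(w.round(3),Q[:,2].max().round(3))
    rect(band(X,(.5,-.36),(.68,-.18),.02,.07),'pan')
    for a,b in (((.66,-.42),(.76,-.34)),((.7,.27),(.76,.33)),((.29,.12),(.39,.22))):
        print(np.percentile(band(X,a,b,.015,.16),[2,98],axis=0).round(3).tolist())
E
python3 -c "
import cv2
a=cv2.imread('pics/scene_f.png');cv2.imwrite('pics/final.png',cv2.resize(a,(784,588),interpolation=cv2.INTER_CUBIC))"
```

```text
tcp [0.5765 0.2634 0.2608] [ 3.141 -0.018  0.429] disc z 0.0926 circ [0.5753 0.2619 0.0787] slope [-0.002 -0.001  0.094]
scene 167 [0.2725 0.3284 0.0607] z 0.0116 knob [0.2726 0.3277 0.0389]
scene 267 [0.5753 0.2622 0.0786] z 0.0926 knob [0.5771 0.2624 0.1257]
scene 199 [0.7132 0.4645 0.0609] z 0.0117 knob [0.7144 0.4641 0.039 ]
wrist 286 [0.7138 0.4649 0.0616] z 0.0129 knob [0.7135 0.4649 0.0398]
wrist 540 [0.5751 0.2624 0.0787] z 0.0938 knob [0.5755 0.2628 0.1274]
scene bar [ 600.5 -270.1] [20.7 76.2] 67.0 [[561.0, -265.0], [632.0, -295.0], [640.0, -275.0], [569.0, -246.0]]
[ 0.924 -0.382  0.023] 0.112
pan [ 600.8 -274.3] [91.2 74. ] 67.9 [[549.0, -303.0], [618.0, -331.0], [652.0, -246.0], [584.0, -218.0]]
[[0.682, -0.405, 0.018], [0.73, -0.369, 0.15]]
[[0.714, 0.29, 0.017], [0.739, 0.314, 0.052]]
[[0.301, 0.136, 0.015], [0.377, 0.211, 0.026]]
side bar [ 596.1 -274. ] [26.7 77. ] 64.1 [[556.0, -269.0], [625.0, -303.0], [637.0, -279.0], [567.0, -245.0]]
[ 0.933 -0.36   0.014] 0.111
pan [ 600.1 -273.7] [95.  73.4] 68.9 [[549.0, -305.0], [617.0, -331.0], [651.0, -243.0], [583.0, -216.0]]
[[0.673, -0.419, 0.019], [0.72, -0.385, 0.15]]
[[0.711, 0.282, 0.016], [0.735, 0.313, 0.052]]
[[0.298, 0.131, 0.015], [0.373, 0.207, 0.026]]
```

View pics/final.png

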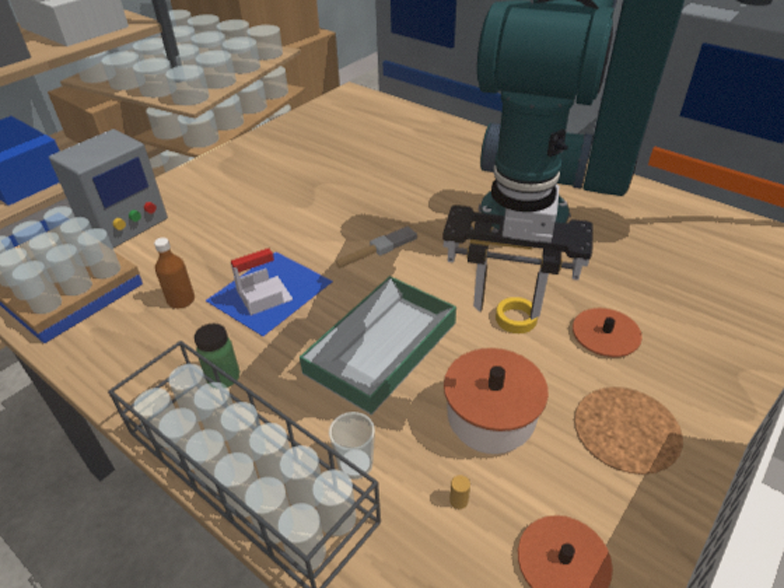

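The final view shows the lid seated on the crucible (495,400), the trough empty, the scoop upright on the blue mat (262,285) and the bystanders where they were. Hand in.

```bash
python3 -c "
from bench import *
print(close_job())"
```

```text
the job is handed in; nothing more can be done
None
```

The job is handed in: all seven glass chunks are in the crucible, the lid is seated flat on it, the scoop stands upright on the blue mat, and the last camera view shows the other things where they were.

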